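# Set up the closing stand for the short tin

### The arm

A 6-joint arm with a two-finger parallel gripper is mounted at the origin on the work surface. World frame = base frame: x ahead of the robot, y to its left, z up, the work surface at z = 0. Lengths are in m, angles in degrees, forces in N, time in s.
With the tool pointing down it reaches from about 0.375 to 0.9 m from the base axis. Payload 3.1 kg.
Tool frame: the origin (TCP) lies at the very end of the fingers, on their centre line; the grasp point (between the pads) lies 19 mm behind it (grasp_offset is the distance from the TCP to the grasp point, in m); z points along the fingers, y is the direction in which the jaws open and shut (so a half turn about z gives the same grasp; the last joint's range is limited). The gripper opens to 87 mm and grips with 3 to 60 N. Pads are 19 mm wide; open, the fingers measure 117 mm over their backs; the gripper's body (75 mm by 190 mm) begins 51 mm behind the grasp point.
Start: joints at [-77.722, 30.224, 82.088, -0, 67.689, -10.227], TCP at [0.239, -0.577, 0.223] pointing down, gripper open.
Joint ranges: [-176.69, 176.69], [-43.24, 126.21], [12.49, 139.97], [-82, 262], [0, 151.66], [-163.58, 163.58]. Speed limits (degrees/s): [159.86, 159.86, 180, 180, 180, 180].

### API

Orientations are given as a 3x3 rotation matrix whose columns are the frame's x, y, z axes.
In Python, from rig import * gives the robot as it stands. The module is installed in compiled form; this text tells all that it offers.
- The arm moves only by the tool play_rows, never from a script. Its argument "plan" is a list that holds one entry, the list of rows, each a list of 7 numbers: the shift along the world's x, y, z each as a share of 5 cm, from -1 to 1, then the turn, a rotation vector about the world's x, y, z each as a share of pi rad, from -1 to 1, then the gripper's target within -1 to 1 (fully open at 1, half-way at 0, shut at -1). A call has 1 to 12 rows; each row shifts and turns the commanded pose from where the row before left it; what a row does not reach is not made up. A row lasts 1/10 s, in which the tool goes at most 50 mm and 8.59 degrees, less where a joint would pass 70% of its speed; a pose out of reach is approached as far as the arm can. A call with a number of a shift or a turn outside -1 to 1 is refused whole. A call with a gripper value outside its range is refused whole. The fingers move at their own pace and stop on an object; the grip force is fixed at half the most. Time passes only in rows, so rows that do not move let the fingers close. It gives the time, the measured TCP pose, the force and the opening at its end, in the units of the state.
- read_state(): the state, without advancing time (a new reading comes with each control period).
- capture(name): name is "side" or "top"; returns the picture (480x640x3 uint8, red, green, blue); there is no depth.
- camera_params(name): a dict with "intrinsics" (3x3 intrinsics, pixels), "R" (3x3) and "t" (3): a world point X has camera coordinates R X + t. Camera axes: x right, y down, z forward; pixel columns grow to the right and rows downward; lengths in m; the calibration is good to about 2 mm. A picture is of the moment at which its call begins. camera_params takes no time and is no camera call.
- hand_in(): hands the job in, once; it reports no verdict.
The state is a dict: "time_s": time; "joint_positions": joint angles; "qvel": joint speeds; "tau": joint torques, N m; "position": TCP position; "tcp_rot": TCP orientation; "force": force on the tool from outside, world axes, zero at the start; "moment": the same for the moment, N m; "opening": opening from 0.0 (shut) to 1.0 (fully open).
Only numpy, scipy, OpenCV 4.12 (cv2) and the standard library are available. Lean on these libraries where they do the work, as an engineer would, in place of code of your own. Each camera call takes 0.05 s, during which the arm holds its last target. There are 200 camera calls.

### The job

Set the closing stand up for the short tin: lay two of the three white spacer discs one on the other on the stand's round plate, choosing the two with which the tin standing on them has its top rim as near level with the pointer as it can be, and leave the third disc where it lies. The short tin is at the back of the rack behind a tall tin and a jar: with it still in its place, move both of these upright onto the white side tray, then fetch the short tin and stand it upright and centred on the discs. Finally put the tall tin and the jar each back upright where it stood in the rack; never tip any of the three over or shift the pointer.

Things in the scene. Friction and masses are not known exactly. Their poses are not given: they have to be found in the camera images.
- short_tin: Short closed gold-coloured tin, upright cylinder, diameter 58, height 52, 0.18 kg. Origin: centre of its underside; z up. It starts at the back (far end, rack +x) of the rack, standing on the rack floor, its side about 10 mm from that of the vessel before it.
- tall_tin: Tall closed gold-coloured tin, upright cylinder, diameter 56, height 110, 0.32 kg. Origin: centre of its underside; z up. Starts in the rack's middle or front place.
- jar: Amber glass jar, straight-sided, diameter 56 up to 96, then a white lid of diameter 53 up to its full height of 110, 0.30 kg. Origin: centre of its underside; z up. Starts in the rack's other place (middle or front).
- disc_thin: White plastic spacer disc, the widest and thinnest: diameter 64, thickness 12, 0.04 kg, lying flat on the table. Origin: centre of its underside.
- disc_mid: White plastic spacer disc: diameter 56, thickness 18, 0.045 kg, lying flat on the table. Origin: centre of its underside.
- disc_thick: White plastic spacer disc, the smallest across and thickest: diameter 48, thickness 24, 0.045 kg, lying flat on the table. Origin: centre of its underside.
- rack: Fixed aluminium lane, 230 long (its x, pointing away from the robot within 0.2 rad) and 94 wide (its y), open at both ends: floor 4 thick, two side cheeks 5 thick and 52 high (from the table) along the whole length, 84 apart inside. Three things stand in it in line, centres at about x = -68 (front), 0 (middle) and +68 mm (back, the short tin). Origin: centre of its underside.
- side_tray: Fixed white shallow tray, 210 long (its x) by 106 wide (its y), walls 5 thick and 12 high, floor top 5 above the table: the side area, with room for two vessels one behind the other along x. Origin: centre of its underside.
- stand: Fixed dark steel closing stand: round plate of diameter 88 with its flat top 20 above the table. Origin: centre of its underside. On its +x side (away from the robot within 0.2 rad) a thin post of diameter 12, 128 high, stands 125 from the plate's axis and carries the pointer.
- pointer_tip (a point): Tip of the pointer, a flat steel finger 4 thick and 10 wide that reaches from the stand's post towards the plate's axis and ends 72 from it; this point is the middle of its thickness. Its height differs from start to start (101 to 115 above the table): it marks where the short tin's top rim should be. It is clamped on the post by friction.
Mind the look-alikes: they are no part of the job. What is shaped like the short_tin but purple is not meant.

How it is judged (in metres and radians):
On the way, in this order (a step that is already met when the one before it is completed fails the run):
1. the tall tin and the jar both stand released on the side tray while the short tin is still in its place (x of tall_tin in the frame of side_tray between -0.085 and 0.085 m and y of tall_tin in the frame of side_tray between -0.04 and 0.04 m and height (world z) of each of tall_tin, jar below 0.015 m and angle between each of tall_tin, jar's own z axis and vertical below 0.1 rad and contact force between each of tall_tin, jar and the fingers below 0.5 N and x of jar in the frame of side_tray between -0.085 and 0.085 m and y of jar in the frame of side_tray between -0.04 and 0.04 m and distance of short_tin from where it was at the start of the episode below 0.025 m), for 0.2 s.
2. the short tin stands released on two discs on the stand, its rim level with the pointer (z of short_tin in the frame of pointer_tip between -0.057 and -0.047 m and horizontal distance between short_tin and stand below 0.015 m and angle between short_tin's own z axis and vertical below 0.06 rad and contact force between short_tin and the fingers below 0.5 N and ((horizontal distance between each of disc_mid, disc_thick and stand below 0.015 m and distance of disc_thin from where it was at the start of the episode below 0.03 m) or (horizontal distance between each of disc_thin, disc_thick and stand below 0.015 m and distance of disc_mid from where it was at the start of the episode below 0.03 m) or (horizontal distance between each of disc_thin, disc_mid and stand below 0.015 m and distance of disc_thick from where it was at the start of the episode below 0.03 m))), for 0.2 s.
At the end, for the whole second after the job is handed in: Two discs on the stand and the short tin on them, each within 15 mm of its axis, the tin upright with its rim within 5 mm of the pointer height; third disc within 30 mm of its start; tall tin and jar upright within 15 mm of where each stood; all released and at rest (all of step 2 and distance of each of tall_tin, jar from where it was at the start of the episode below 0.015 m and angle between each of tall_tin, jar's own z axis and vertical below 0.06 rad and linear speed of each of tall_tin, jar, short_tin, disc_thin, disc_mid, disc_thick below 0.01 m/s); the robot touches nothing.
It fails at once if the pointer is shifted by more than 5 mm (distance of pointer_tip from where it was at the start of the episode above 0.005 m).
It fails at once if a tin or the jar is tipped over (angle between any of short_tin, tall_tin, jar's own z axis and vertical above 0.7 rad).
It also fails if it takes over 152 s, if anything falls off the work surface, if the arm or the gripper's body presses on something with over 40 N, if the wrist force passes 120 N, or if a joint passes its speed limit or range.

## Working session

There is one attempt and no reset: what is moved stays moved. The work goes in short steps, Python scripts to look and compute and a tool call to move; the robot and the scene stay as the last step left them, time stands still between calls to the robot, and variables do not carry over. Pictures are saved under pics/ and viewed, about 12 in all and at most 16, crops included, and the job is handed in when it is done.

Besides the shell and the picture viewer there is one more tool, called after ">>>" as a command line: name --argument value ..., lists and objects as JSON in quotes. play_rows: Moves the arm, as the interface text tells. Its arguments: {"type":"object","properties":{"plan":{"type":"array"}},"required":["plan"]}

```bash
mkdir -p pics; python3 - <<'E'
from rig import *
import cv2,numpy as np
np.set_printoptions(precision=4,suppress=True)
for n in("side","top"):
    im=capture(n); cv2.imwrite(f"pics/{n}0.png",im[:,:,::-1]); p=camera_params(n)
    R=np.array(p["R"]);t=np.array(p["t"]);print(n,np.array(p["intrinsics"]).tolist(),R.tolist(),t,"cam at",-R.T@t)
s=read_state();print(s)
E
```

```text
side [[469.09924586861604, 0.0, 319.59726867994186], [0.0, 469.09924586861604, 236.01767247334388], [0.0, 0.0, 1.0]] [[-0.998256322348796, -0.05878454368199315, 0.005356520769754949], [-0.03674986836204293, 0.5479198743277777, -0.835723194898888], [0.0461926624695903, -0.834462814474517, -0.549124802930298]] [0.5488 0.1082 0.9719] cam at [0.5069 0.784  0.6211]
top [[476.14704032124, 0.0, 316.87857982323], [0.0, 476.14704032124, 244.15689830287013], [0.0, 0.0, 1.0]] [[0.02130540790080209, -0.999685799911055, 0.013205341736372013], [-0.9834707385234711, -0.023331695780191498, -0.17955761871922565], [0.1798093047155198, -0.009161518881414782, -0.9836588232255667]] [-0.019   0.5772  0.9041] cam at [0.4055 0.0027 0.9932]
{'time_s': 0.1, 'joint_positions': array([-77.7224,  30.274 ,  82.148 ,  -0.0009,  67.688 , -10.2263]), 'qvel': array([ 0.0583, -0.0544, -0.2083,  0.0496,  0.0805,  0.1261]), 'tau': array([ -0.0005, -44.0986, -17.715 ,   0.0635,   0.0534,  -0.    ]), 'position': array([ 0.2391, -0.5768,  0.2217]), 'tcp_rot': array([[ 0.9239,  0.3828, -0.0004],
       [ 0.3828, -0.9238,  0.0019],
       [ 0.0003, -0.0019, -1.    ]]), 'force': array([-0.2628, -0.5063,  0.0533]), 'moment': array([0.0549, 0.0146, 0.0337]), 'opening': 0.9991489125554732}
```

View pics/side0.png

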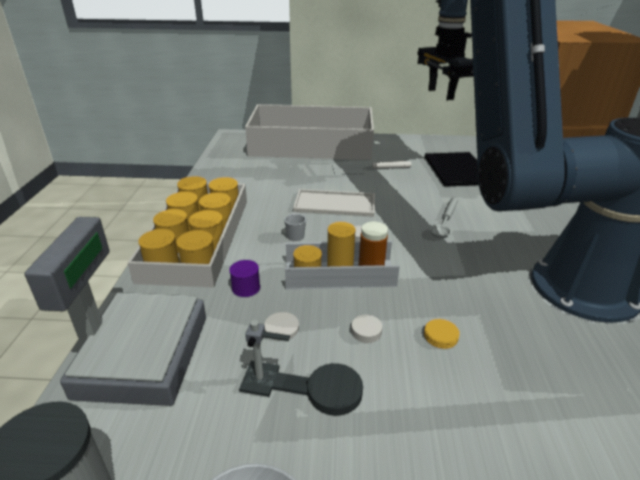

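View pics/top0.png

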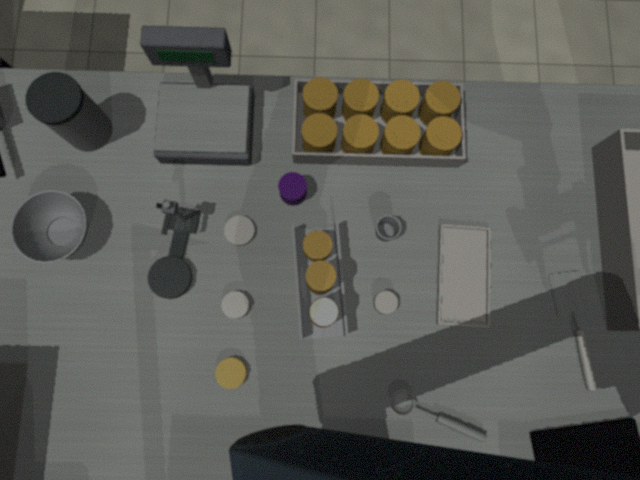

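The side view shows the rack at about (342,262) holding the jar (373,245), tall tin (341,245) and short tin (308,260). The stand plate is at (335,388) and its pointer at (258,350). The top view has discs at (239,230), (235,305) and (386,301), the rack around (320,280), the tray at (465,275) and the plate at (170,277).

```bash
cat > h.py <<'E'
import cv2,numpy as np
from rig import *
np.set_printoptions(precision=4,suppress=True)
def ray(n,uv):
    p=camera_params(n);R=np.array(p["R"]);t=np.array(p["t"]);K=np.array(p["intrinsics"])
    d=R.T@np.linalg.inv(K)@np.array([uv[0],uv[1],1.]);return -R.T@t,d
def onz(n,uv,z):
    c,d=ray(n,uv);return c+d*(z-c[2])/d[2]
def tri(a,b):
    c1,d1=ray("top",a);c2,d2=ray("side",b)
    s=np.linalg.lstsq(np.c_[d1,-d2],c2-c1,rcond=None)[0]
    p,q=c1+d1*s[0],c2+d2*s[1];return (p+q)/2,np.linalg.norm(p-q)
def proj(n,X):
    p=camera_params(n);x=np.array(p["intrinsics"])@(np.array(p["R"])@np.array(X)+np.array(p["t"]));return x[:2]/x[2]
def circ(n,mask,z,box):
    """fit circle at plane z to the contours of mask inside box"""
    x0,y0,x1,y1=box;m=np.zeros_like(mask);m[y0:y1,x0:x1]=mask[y0:y1,x0:x1]
    cs=cv2.findContours(m,cv2.RETR_EXTERNAL,cv2.CHAIN_APPROX_NONE)[0]
    c=max(cs,key=cv2.contourArea);h=cv2.convexHull(c)[:,0]
    P=np.array([onz(n,q,z)[:2] for q in c[:,0]+0.])
    (x,y),r=cv2.minEnclosingCircle((P*1000).astype(np.float32))
    A=np.c_[2*P,np.ones(len(P))];s=np.linalg.lstsq(A,(P**2).sum(1),rcond=None)[0]
    return s[:2],2*np.sqrt(s[2]+s[0]**2+s[1]**2)*1000,cv2.contourArea(c)
E
python3 - <<'E'
from h import *
im=cv2.imread("pics/top0.png");hsv=cv2.cvtColor(im,cv2.COLOR_BGR2HSV);H,S,V=cv2.split(hsv)
print("V,S at",[(p,V[p[1],p[0]],S[p[1],p[0]]) for p in [(239,230),(235,305),(386,301),(260,260),(323,312),(465,275),(170,277),(386,330),(406,301)]])
gold=((S>110)&(H<30)&(V>50)).astype(np.uint8)*255
for nm,z,b in [("short",.056,(296,225,345,262)),("tall",.114,(296,262,345,297))]: print(nm,circ("top",gold,z,b))
c=im[210:330,140:410];cv2.imwrite("pics/c1.png",cv2.resize(c,None,fx=2.95,fy=2.95,interpolation=cv2.INTER_CUBIC))
s=cv2.imread("pics/side0.png")[210:420,230:400];cv2.imwrite("pics/c2.png",cv2.resize(s,None,fx=2.8,fy=2.8,interpolation=cv2.INTER_CUBIC))
E
```

```text
V,S at [((239, 230), np.uint8(123), np.uint8(15)), ((235, 305), np.uint8(137), np.uint8(15)), ((386, 301), np.uint8(133), np.uint8(12)), ((260, 260), np.uint8(104), np.uint8(7)), ((323, 312), np.uint8(149), np.uint8(5)), ((465, 275), np.uint8(137), np.uint8(7)), ((170, 277), np.uint8(58), np.uint8(4)), ((386, 330), np.uint8(113), np.uint8(9)), ((406, 301), np.uint8(118), np.uint8(13))]
short (array([ 0.5738, -0.0068]), np.float64(58.67750823965706), 657.0)
tall (array([ 0.5055, -0.013 ]), np.float64(55.77357763885525), 702.0)
```

View pics/c1.png

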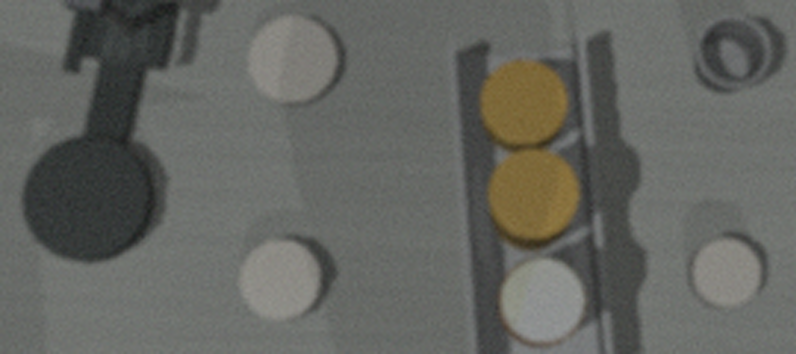

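View pics/c2.png

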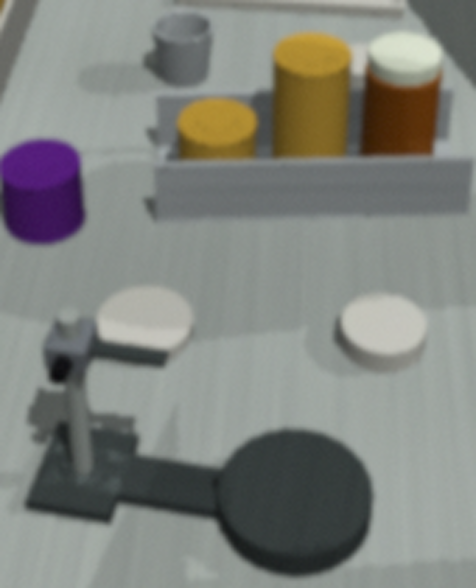

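The top crop shows three discs of decreasing size, about 31, 28 and 24 px, so they are thin, mid and thick. The side crop shows the pointer tip near full-image (290,337) and the post top near (255,323).

```bash
python3 - <<'E'
from h import *
im=cv2.imread("pics/top0.png");im=cv2.GaussianBlur(im,(3,3),0);hsv=cv2.cvtColor(im,cv2.COLOR_BGR2HSV);H,S,V=cv2.split(hsv)
def f(px): return 140+(px[0]+.5)/2.95-.5,210+(px[1]+.5)/2.95-.5
def otsu(img,box,inv=0,thr=None):
    x0,y0,x1,y1=box;r=np.ascontiguousarray(img[y0:y1,x0:x1]);t,m=cv2.threshold(r,thr or 0,255,(cv2.THRESH_BINARY_INV if inv else cv2.THRESH_BINARY)+(0 if thr else cv2.THRESH_OTSU))
    M=np.zeros_like(img);M[y0:y1,x0:x1]=m;return M
# warmth of discs: R-B separates from table
W=np.clip(im[:,:,2].astype(int)*1-im[:,:,0],0,255).astype(np.uint8)
for nm,z,b in [("thin",.012,(218,208,261,252)),("mid",.018,(214,284,256,326)),("thick",.024,(368,284,404,320))]:
    print(nm,circ("top",otsu(V,b),z,b),circ("top",otsu(W*8,b),z,b))
b=(142,256,196,302);print("plate",circ("top",otsu(V,b,1,80),.02,b))
b=(304,296,343,328);print("jar lid",circ("top",otsu(V,b,0,128),.114,b))
s=cv2.imread("pics/side0.png");Vs=cv2.cvtColor(cv2.GaussianBlur(s,(3,3),0),cv2.COLOR_BGR2HSV)[:,:,2]
# tray via bright mask
b=(425,212,505,336);m=otsu(V,b,0,126);c=max(cv2.findContours(m,0,2)[0],key=cv2.contourArea);r=cv2.minAreaRect(c);print("tray px",r);
P=[onz("top",q,.012)[:2] for q in cv2.boxPoints(r)];print(np.array(P),np.mean(P,0))
def g(px): return 230+(px[0]+.5)/2.8-.5,210+(px[1]+.5)/2.8-.5
print("post top px",g((70,316)),"tip",g((168,356)))
sh=hsv[...,0]
hs=cv2.cvtColor(s,cv2.COLOR_BGR2HSV)
# local side gray around the pointer for sub pixel edges
G=cv2.cvtColor(s,cv2.COLOR_BGR2GRAY);print(G[328:345,276:298])
x,y=278,338
E
```

```text
thin (array([0.6118, 0.1611]), np.float64(60.44724911474337), 635.5) (array([0.6118, 0.1582]), np.float64(62.647737046537785), 683.0)
mid (array([0.4548, 0.1598]), np.float64(51.8978008093696), 516.0) (array([0.4557, 0.1576]), np.float64(54.51432247628646), 568.5)
thick (array([ 0.4662, -0.1489]), np.float64(42.45738864473898), 344.5) (array([ 0.467 , -0.1482]), np.float64(46.9869853305989), 421.5)
plate (array([0.51  , 0.2895]), np.float64(91.72830578564212), 1579.0)
jar lid (array([ 0.4415, -0.0203]), np.float64(47.00746474566637), 521.5)
tray px ((462.64776611328125, 273.8854675292969), (44.74766540527344, 90.86328125), 1.50743567943573)
[[ 0.436  -0.2594]
 [ 0.6261 -0.2692]
 [ 0.6259 -0.3642]
 [ 0.4356 -0.3511]] [ 0.5309 -0.311 ]
post top px (254.67857142857144, 322.5357142857143) tip (289.67857142857144, 336.82142857142856)
[[194 195 195 194 193 193 191 191 192 192 193 192 193 193 192 192 193 193
  192 188 178 154]
 [195 194 194 194 195 194 194 195 194 194 194 195 194 194 194 195 194 194
  192 187 170 143]
 [193 194 194 195 195 194 195 195 194 195 196 195 195 196 196 195 195 193
[... 622 characters left out ...]
0  60  64  84 114 132 141 149
  157 159 160 162]
 [ 58  56  54  53  51  53  53  54  56  54  58  60  70  97 126 142 149 156
  159 160 160 162]
 [ 84  76  72  67  67  64  64  62  59  59  57  60  79 114 140 152 157 162
  161 158 161 159]
 [118 110 104 102 103  99  99  94  89  83  80  83  99 133 150 159 161 163
  159 158 160 161]
 [142 139 137 136 138 136 134 131 127 122 121 123 133 149 159 162 162 161
  160 160 159 159]
 [155 155 154 154 154 155 154 151 151 150 152 153 156 160 161 161 161 160
  161 159 160 160]
 [159 160 161 158 159 160 157 158 159 161 162 165 164 164 162 161 162 162
  159 159 160 158]
 [159 160 160 160 159 161 160 158 159 160 163 165 166 162 163 162 161 161
  161 160 159 160]]
```

```bash
python3 - <<'E'
from h import *
pl=np.array([.510,.2895])
for z in(.124,.128): print("post axis from side top",z,onz("side",(254.7,323),z)-np.r_[pl,0])
for z in(.0,.01): print("post base",onz("side",(260,379.5),z)-np.r_[pl,0])
s=cv2.imread("pics/side0.png");Vs=cv2.cvtColor(cv2.GaussianBlur(s,(3,3),0),cv2.COLOR_BGR2GRAY)
x0,y0,x1,y1=300,355,370,402
m=np.zeros_like(Vs);m[y0:y1,x0:x1]=(Vs[y0:y1,x0:x1]<90)*255
cv2.imwrite("pics/m.png",m)
for z in (.02,): print("plate side",circ("side",m,z,(300,355,370,402)))
for yaw in (-.2,-.15,-.1,0):
  for z in(.102,.108,.114):
    p=proj("side",[pl[0]+.072*np.cos(yaw),pl[1]+.072*np.sin(yaw),z]);print(yaw,z,p,proj("side",[pl[0]+.125*np.cos(yaw),pl[1]+.125*np.sin(yaw),.128]),proj("top",[pl[0]+.125*np.cos(yaw),pl[1]+.125*np.sin(yaw),.128]))
im=cv2.imread("pics/top0.png")[190:305,135:215];im=cv2.convertScaleAbs(im,alpha=1.8);cv2.imwrite("pics/c3.png",cv2.resize(im,None,fx=5,fy=5,interpolation=cv2.INTER_CUBIC))
E
```

```text
post axis from side top 0.124 [ 0.1221 -0.0167  0.124 ]
post axis from side top 0.128 [ 0.1211 -0.0126  0.128 ]
post base [ 0.1216 -0.014   0.    ]
post base [ 0.1196 -0.0058  0.01  ]
plate side (array([0.5136, 0.2931]), np.float64(86.46010901016844), 1861.0)
-0.2 0.102 [289.0543 336.257 ] [255.1616 317.2634] [173.1619 204.5426]
-0.2 0.108 [288.9338 333.4083] [255.1616 317.2634] [173.1619 204.5426]
-0.2 0.114 [288.8121 330.5329] [255.1616 317.2634] [173.1619 204.5426]
-0.15 0.102 [288.3774 337.9382] [253.7332 320.0668] [169.904  203.8992]
-0.15 0.108 [288.2532 335.0855] [253.7332 320.0668] [169.904  203.8992]
-0.15 0.114 [288.1279 332.206 ] [253.7332 320.0668] [169.904  203.8992]
-0.1 0.102 [287.8103 339.6519] [252.4838 322.9424] [166.6092 203.4155]
-0.1 0.108 [287.683  336.7952] [252.4838 322.9424] [166.6092 203.4155]
-0.1 0.114 [287.5544 333.9116] [252.4838 322.9424] [166.6092 203.4155]
0 0.102 [287.0163 343.1619] [250.5494 328.889 ] [159.9393 202.9309]
0 0.108 [286.8841 340.2973] [250.5494 328.889 ] [159.9393 202.9309]
0 0.114 [286.7506 337.4055] [250.5494 328.889 ] [159.9393 202.9309]
```

View pics/c3.png

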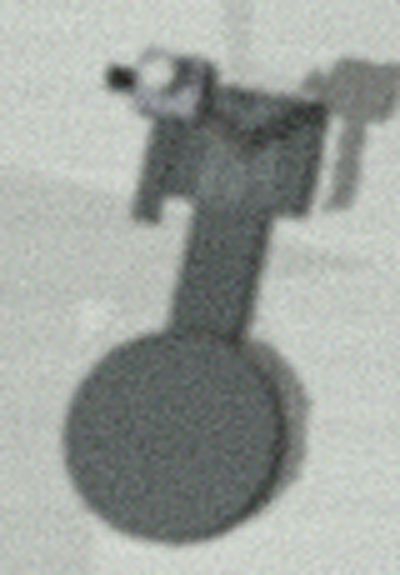

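```bash
cat >> h.py <<'E'
from scipy.optimize import least_squares
def arc(n,gray,box,thr,z,r,keep,inv=True,up=6):
    """sub-pixel half-level contour in box, rays on plane z, centre for known radius r over the arc keep(dir)"""
    x0,y0,x1,y1=box;c=cv2.resize(gray[y0:y1,x0:x1].astype(np.float32),None,fx=up,fy=up,interpolation=cv2.INTER_CUBIC)
    m=((c<thr) if inv else (c>thr)).astype(np.uint8)
    k=max(cv2.findContours(m,0,1)[0],key=cv2.contourArea)[:,0]
    k=k[(k[:,0]>2)&(k[:,1]>2)&(k[:,0]<m.shape[1]-3)&(k[:,1]<m.shape[0]-3)]
    P=np.array([onz(n,((q[0]+.5)/up-.5+x0,(q[1]+.5)/up-.5+y0),z)[:2] for q in k]);c0=(P.max(0)+P.min(0))/2
    for _ in range(4):
        Q=P[[keep(p-c0) for p in P]]
        f=least_squares(lambda s:np.hypot(*(Q-s).T)-r,c0,loss="soft_l1",f_scale=.001);c0=f.x
    return c0,np.abs(f.fun).mean()*1000,len(Q)
E
python3 - <<'E'
from h import *
T=cv2.cvtColor(cv2.imread("pics/top0.png"),cv2.COLOR_BGR2GRAY);S=cv2.cvtColor(cv2.imread("pics/side0.png"),cv2.COLOR_BGR2GRAY)
print(T[277,140:200:2],S[385,300:372:3],S[356:370,340])
for thr in(75,85):
  print("top",arc("top",T,(140,250,200,305),thr,.02,.044,lambda d:d[1]>-.01 and (d[0]<.03)))
for thr in(95,115): print("side",arc("side",S,(303,350,372,420),thr,.02,.044,lambda d:d[1]<.005 and d[0]<.036))
print(S[316:332,248:262])
E
```

```text
[107 106 109 104  62  54  48  50  54  55  51  53  52  50  49  58  54  53
  54  53  56  52  61  54  52  44  52  72 100 111] [ 55  52  45  54  55  61  58  60  58  57  61  60  58  59  59  59  58  58
  56  60  58 133 168 164] [163 165 164 164 164 161 153 127  88  65  60  58  58  56]
top (array([0.5096, 0.2938]), np.float64(0.3652576250413493), 301)
top (array([0.5092, 0.2948]), np.float64(0.3561254571275778), 304)Traceback (most recent call last):
  File "<stdin>", line 6, in <module>
  File "h.py", line 31, in arc
    P=np.array([onz(n,((q[0]+.5)/up-.5+x0,(q[1]+.5)/up-.5+y0),z)[:2] for q in k]);c0=(P.max(0)+P.min(0))/2
                ~~~^^^^^^^^^^^^^^^^^^^^^^^^^^^^^^^^^^^^^^^^^^^^^
  File "h.py", line 8, in onz
    c,d=ray(n,uv);return c+d*(z-c[2])/d[2]
        ~~~^^^^^^
  File "h.py", line 5, in ray
    p=camera_params(n);R=np.array(p["R"]);t=np.array(p["t"]);K=np.array(p["intrinsics"])
ValueError: time passes only in moves, steps and waits
```

```bash
sed -i '2a import functools\ncamera_params=functools.lru_cache(None)(camera_params)' h.py
python3 - <<'E'
from h import *
S=cv2.cvtColor(cv2.imread("pics/side0.png"),cv2.COLOR_BGR2GRAY)
for thr in(95,115):
  a=arc("side",S,(303,350,372,420),thr,.02,.044,lambda d:d[1]<.005 and d[0]<.036);print("side",a)
print(S[316:332,246:266])
p,e=tri((166,204),(254.7,323));print("post top tri",p,e)
# two-view consistent: side-frame plate centre c, tip = c+72*dir
for c in([.5115,.2915],a[0]):
  for yaw in(-.12,-.09,-.06):
    d=np.array([np.cos(yaw),np.sin(yaw)])
    print(c,yaw,[ (z,proj("side",np.r_[c+.072*d,z]).round(1)) for z in(.102,.108,.114)],proj("side",np.r_[c+.125*d,.128]).round(1))
E
```

```text
side (array([0.509 , 0.2953]), np.float64(0.34295487925631934), 367)
side (array([0.5087, 0.2941]), np.float64(0.20416729353377752), 365)
[[144 143 143 144 144 140 141 140 141 142 144 142 142 142 143 142 142 142
  140 142]
 [144 143 144 144 142 142 141 141 143 143 142 141 142 141 141 142 142 142
  143 143]
 [144 143 143 144 141 141 142 144 143 143 144 143 142 140 140 142 141 142
  142 146]
 [143 143 142 143 142 141 145 145 148 147 146 143 141 142 141 140 142 141
  143 150]
 [142 142 143 143 143 146 149 151 152 151 150 147 143 140 142 142 141 140
  147 157]
 [143 142 144 143 144 149 154 156 154 155 155 150 143 140 141 141 140 143
  150 164]
 [144 144 143 140 143 149 155 157 156 157 153 150 141 136 136 136 137 142
  153 170]
 [142 144 141 133 133 144 154 156 157 155 152 140 129 125 127 128 129 136
  155 173]
 [146 143 137 123 116 126 141 147 147 148 142 128 115 115 117 118 121 128
  152 176]
 [152 146 134 113  96 102 118 127 131 131 126 115 109 111 115 116 116 119
  142 174]
 [155 147 127 105  86  86  98 106 113 115 114 110 108 111 115 116 113 112
  132 171]
 [155 143 123 104  88  83  
[... 557 characters left out ...]
y([286.6, 334.1]))] [251.7 322.7]
[0.5115, 0.2915] -0.09 [(0.102, array([286.6, 340.9])), (0.108, array([286.4, 338.1])), (0.114, array([286.3, 335.2]))] [251.  324.4]
[0.5115, 0.2915] -0.06 [(0.102, array([286.3, 342. ])), (0.108, array([286.2, 339.1])), (0.114, array([286. , 336.2]))] [250.4 326.2]
[0.5087 0.2941] -0.12 [(0.102, array([288.5, 341.2])), (0.108, array([288.4, 338.4])), (0.114, array([288.3, 335.5]))] [253.3 324. ]
[0.5087 0.2941] -0.09 [(0.102, array([288.2, 342.3])), (0.108, array([288.1, 339.4])), (0.114, array([288. , 336.5]))] [252.6 325.8]
[0.5087 0.2941] -0.06 [(0.102, array([287.9, 343.3])), (0.108, array([287.8, 340.5])), (0.114, array([287.7, 337.6]))] [251.9 327.5]
```

The stand crop gives the post top at full-image (166,204). Both cameras agree on the plate centre at (0.509, 0.294), with the post at yaw about -0.13 and the pointer at about 107 mm, so I choose thin and thick (rim at 108). Next I check the gripper body's shape.

```bash
python3 - <<'E'
from h import *
s=cv2.imread("pics/side0.png")[0:110,400:500];cv2.imwrite("pics/c4.png",cv2.resize(cv2.convertScaleAbs(s,alpha=1.5),None,fx=5,fy=5,interpolation=cv2.INTER_CUBIC))
st=read_state();p=st["position"];R=st["tcp_rot"]
for l in([0,0,0],[0,.058,-.02],[0,-.058,-.02],[0,.095,-.07],[0,-.095,-.07],[.095,0,-.07],[-.095,0,-.07]): print(l,((proj("side",p+R@np.array(l))-[400,0])*5).round())
E
```

```text
[0, 0, 0] [201. 478.]
[0, 0.058, -0.02] [154. 416.]
[0, -0.058, -0.02] [262. 471.]
[0, 0.095, -0.07] [133. 313.]
[0, -0.095, -0.07] [317. 395.]
[0.095, 0, -0.07] [ 67. 366.]
[-0.095, 0, -0.07] [365. 339.]
```

View pics/c4.png

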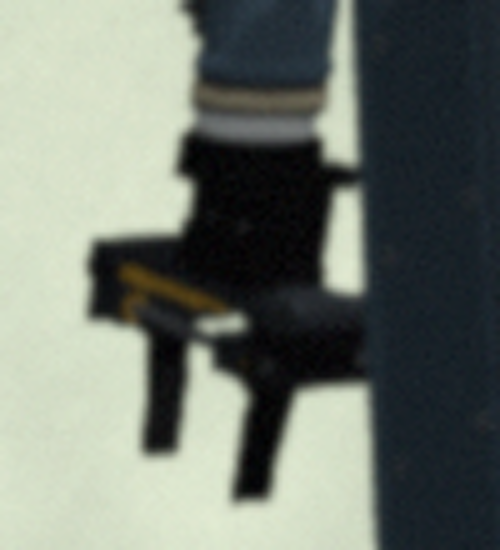

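The rail of the body runs along the jaw direction, from about (90,280) to (365,340), so the jaws go along world y at the stand. First I approach the jar.

>>> play_rows --plan '[[[0.2,0.558,-0.03,0,0,-0.0048,1],[0.2,0.558,-0.03,0,0,-0.0048,1],[0.2,0.558,-0.03,0,0,-0.0048,1],[0.2,0.558,-0.03,0,0,-0.0048,1],[0.2,0.558,-0.03,0,0,-0.0048,1],[0.2,0.558,-0.03,0,0,-0.0048,1],[0.2,0.558,-0.03,0,0,-0.0048,1],[0.2,0.558,-0.03,0,0,-0.0048,1],[0.2,0.558,-0.03,0,0,-0.0048,1],[0.2,0.558,-0.03,0,0,-0.0048,1],[0.2,0.558,-0.03,0,0,-0.0048,1]]]'

```text
time_s: 1.2
position: [0.3493, -0.2691, 0.2058]
tcp_rot: [[0.975, 0.224, -0.0], [0.224, -0.975, 0.0], [-0.0, -0.001, -1.0]]
force: [0.2, -0.3, -0.5]
opening: 0.995
```

>>> play_rows --plan '[[[0.2,0.558,-0.03,0,0,-0.0048,1],[0.2,0.558,-0.03,0,0,-0.0048,1],[0.2,0.558,-0.03,0,0,-0.0048,1],[0.2,0.558,-0.03,0,0,-0.0048,1],[0.2,0.558,-0.03,0,0,-0.0048,1],[0.2,0.558,-0.03,0,0,-0.0048,1],[0.2,0.558,-0.03,0,0,-0.0048,1],[0.2,0.558,-0.03,0,0,-0.0048,1],[0.2,0.558,-0.03,0,0,-0.0048,1],[0,0,0,0,0,0,1],[0,0,0,0,0,0,1]]]'

```text
time_s: 2.3
position: [0.439, -0.019, 0.1923]
tcp_rot: [[0.996, 0.093, -0.001], [0.093, -0.996, -0.0], [-0.001, 0.0, -1.0]]
force: [-0.6, 0.7, 1.0]
opening: 0.999
```

```bash
cat > st.py <<'E'
from h import *
s=read_state();R=s["tcp_rot"];print(s["time_s"],s["position"],"yaw",np.degrees(np.arctan2(R[1,0],R[0,0])),"z",R[:,2],"F",s["force"],"open",s["opening"],"J",s["joint_positions"].round(1))
E
python3 st.py; python3 - <<'E'
from h import *
im=capture("top");cv2.imwrite("pics/t1.png",im[:,:,::-1])
c=im[170:350,250:430,::-1];cv2.imwrite("pics/c5.png",cv2.resize(c,None,fx=3,fy=3,interpolation=cv2.INTER_CUBIC))
E
```

```text
2.3 [ 0.439  -0.019   0.1923] yaw 5.352639569630855 z [-0.0008 -0.0002 -1.    ] F [-0.6135  0.6735  0.9517] open 0.9994381779802941 J [-17.1  18.8 109.6  -0.   51.6  67.6]
```

>>> play_rows --plan '[[[0,0,-0.415,0,0,0,1],[0,0,-0.415,0,0,0,1],[0,0,-0.415,0,0,0,1],[0,0,-0.415,0,0,0,1],[0,0,-0.415,0,0,0,1],[0,0,-0.415,0,0,0,1],[0,0,0,0,0,0,-1],[0,0,0,0,0,0,-1],[0,0,0,0,0,0,-1],[0,0,0,0,0,0,-1],[0,0,0,0,0,0,-1],[0,0,0,0,0,0,-1]]]'

```text
time_s: 3.55
position: [0.44, -0.0197, 0.0689]
tcp_rot: [[0.996, 0.092, 0.002], [0.092, -0.996, -0.001], [0.002, 0.001, -1.0]]
force: [-0.4, -0.5, 5.3]
opening: 0.637
```

```bash
python3 st.py; python3 - <<'E'
from h import *
im=capture("side");cv2.imwrite("pics/s1.png",im[:,:,::-1])
c=im[170:320,260:440,::-1];cv2.imwrite("pics/c6.png",cv2.resize(c,None,fx=3,fy=3,interpolation=cv2.INTER_CUBIC))
E
```

```text
3.55 [ 0.44   -0.0197  0.0689] yaw 5.250679732211656 z [ 0.0022 -0.001  -1.    ] F [-0.3663 -0.4787  5.3266] open 0.6367214624900643 J [-17.2  32.9 115.8  -0.   31.2  67.6]
```

View pics/c6.png

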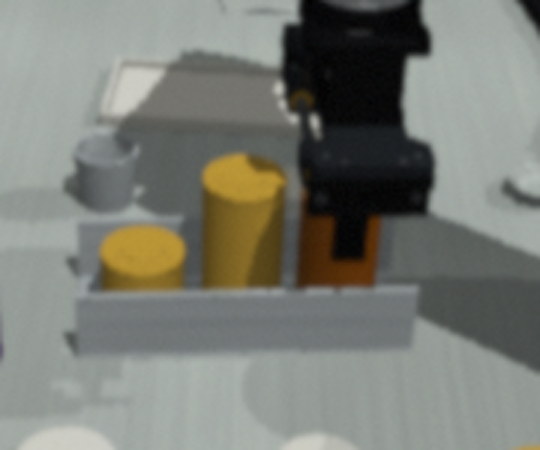

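The jar is held between its fingers (finger at (349,235), jar centre about x=340, within 2 mm of centre). I carry it to the tray.

>>> play_rows --plan '[[[0,0,0.3,0,0,0,-1],[0,0,0.5,0,0,0,-1],[0,0,0.5,0,0,0,-1],[0,0,0.5,0,0,0,-1],[0.08,-0.48,0,0,0,0,-1],[0.08,-0.48,0,0,0,0,-1],[0.08,-0.48,0,0,0,0,-1],[0.08,-0.48,0,0,0,0,-1],[0.08,-0.48,0,0,0,0,-1],[0.08,-0.48,0,0,0,0,-1]]]'

```text
time_s: 4.6
position: [0.4626, -0.1637, 0.1576]
tcp_rot: [[0.996, 0.091, -0.001], [0.091, -0.996, 0.001], [-0.001, -0.001, -1.0]]
force: [-0.2, -0.8, -2.5]
opening: 0.635
```

>>> play_rows --plan '[[[0.08,-0.48,0,0,0,0,-1],[0.08,-0.48,0,0,0,0,-1],[0.08,-0.48,0,0,0,0,-1],[0.08,-0.48,0,0,0,0,-1],[0.08,-0.48,0,0,0,0,-1],[0.08,-0.48,0,0,0,0,-1],[0,0,0,0,0,0,-1],[0,0,-0.5,0,0,0,-1],[0,0,-0.5,0,0,0,-1],[0,0,-0.4,0,0,0,-1],[0,0,-0.2,0,0,0,-1],[0,0,0,0,0,0,-1]]]'

```text
time_s: 5.8
position: [0.486, -0.3056, 0.0764]
tcp_rot: [[0.996, 0.091, -0.003], [0.091, -0.996, 0.003], [-0.003, -0.004, -1.0]]
force: [0.1, 0.4, -1.6]
opening: 0.639
```

```bash
python3 st.py; python3 - <<'E'
from h import *
im=capture("side");cv2.imwrite("pics/s2.png",im[:,:,::-1])
c=im[110:260,240:420,::-1];cv2.imwrite("pics/c7.png",cv2.resize(c,None,fx=3.5,fy=3.5,interpolation=cv2.INTER_CUBIC))
E
```

```text
5.8 [ 0.486  -0.3056  0.0764] yaw 5.24903945890093 z [-0.0034  0.0035 -1.    ] F [ 0.0942  0.3625 -1.5794] open 0.6394960298039077 J [-43.3  38.1  96.    0.   46.1  41.4]
```

View pics/c7.png

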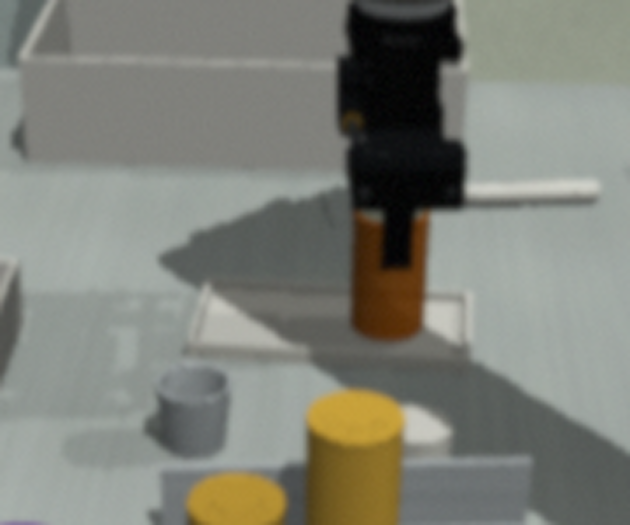

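The jar is over the tray, well inside it (base at (390,325)). I lower the last 6 mm and release.

>>> play_rows --plan '[[[0,0,-0.06,0,0,0,-1],[0,0,-0.05,0,0,0,-1],[0,0,0,0,0,0,-1],[0,0,0,0,0,0,0.5],[0,0,0,0,0,0,1],[0,0,0,0,0,0,1],[0,0,0,0,0,0,1],[0,0,0,0,0,0,1]]]'

```text
time_s: 6.65
position: [0.4874, -0.3075, 0.0727]
tcp_rot: [[0.996, 0.091, 0.0], [0.091, -0.996, -0.0], [0.0, 0.0, -1.0]]
force: [-0.9, 0.2, -0.5]
opening: 0.968
```

```bash
python3 st.py
```

```text
6.65 [ 0.4874 -0.3075  0.0727] yaw 5.221690378736543 z [ 0.0003 -0.0002 -1.    ] F [-0.8643  0.2364 -0.5353] open 0.9681407612883843 J [-43.4  38.5  96.    0.   45.4  41.4]
```

>>> play_rows --plan '[[[0,0,0.5,0,0,0,1],[0,0,0.5,0,0,0,1],[0,0,0.5,0,0,0,1],[0,0,0.5,0,0,0,1],[0.036,0.589,0,0,0,0,1],[0.036,0.589,0,0,0,0,1],[0.036,0.589,0,0,0,0,1],[0.036,0.589,0,0,0,0,1],[0.036,0.589,0,0,0,0,1],[0.036,0.589,0,0,0,0,1],[0.036,0.589,0,0,0,0,1]]]'

```text
time_s: 7.75
position: [0.4998, -0.1001, 0.1727]
tcp_rot: [[0.996, 0.091, 0.0], [0.091, -0.996, -0.0], [0.0, 0.0, -1.0]]
force: [0.1, -0.2, -0.3]
opening: 1.004
```

>>> play_rows --plan '[[[0.036,0.589,0,0,0,0,1],[0.036,0.589,0,0,0,0,1],[0.036,0.589,0,0,0,0,1],[0,0,0,0,0,0,1],[0,0,0,0,0,0,1]]]'

```text
time_s: 8.25
position: [0.5053, -0.0126, 0.1726]
tcp_rot: [[0.996, 0.093, 0.0], [0.093, -0.996, -0.001], [0.0, 0.001, -1.0]]
force: [0.7, -0.4, -0.0]
opening: 0.997
```

```bash
python3 st.py; python3 - <<'E'
from h import *
im=capture("top");cv2.imwrite("pics/t2.png",im[:,:,::-1])
H,S,V=cv2.split(cv2.cvtColor(im,cv2.COLOR_RGB2HSV))
E
```

```text
8.25 [ 0.5053 -0.0126  0.1726] yaw 5.330120664116986 z [ 0.0003 -0.0005 -1.    ] F [ 0.7128 -0.3789 -0.0037] open 0.9970200241711054 J [-14.1  25.2 102.1  -0.   52.7  70.6]
```

Descend to about z=0.069 and grip the tall tin.

>>> play_rows --plan '[[[0,0,-0.4,0,0,0,1],[0,0,-0.4,0,0,0,1],[0,0,-0.4,0,0,0,1],[0,0,-0.4,0,0,0,1],[0,0,-0.4,0,0,0,1],[0,0,-0.08,0,0,0,1],[0,0,0,0,0,0,-1],[0,0,0,0,0,0,-1],[0,0,0,0,0,0,-1],[0,0,0,0,0,0,-1],[0,0,0,0,0,0,-1],[0,0,0,0,0,0,-1]]]'

```text
time_s: 9.5
position: [0.5057, -0.013, 0.0692]
tcp_rot: [[0.996, 0.091, 0.001], [0.091, -0.996, -0.0], [0.001, 0.001, -1.0]]
force: [-1.0, -1.0, 4.2]
opening: 0.636
```

>>> play_rows --plan '[[[0,0,0.3,0,0,0,-1],[0,0,0.5,0,0,0,-1],[0,0,0.5,0,0,0,-1],[0,0,0.5,0,0,0,-1],[0.12,-0.5,0,0,0,0,-1],[0.12,-0.5,0,0,0,0,-1],[0.12,-0.5,0,0,0,0,-1],[0.12,-0.5,0,0,0,0,-1],[0.12,-0.5,0,0,0,0,-1],[0.12,-0.5,0,0,0,0,-1]]]'

```text
time_s: 10.5
position: [0.5407, -0.1633, 0.1579]
tcp_rot: [[0.996, 0.091, -0.002], [0.091, -0.996, 0.001], [-0.002, -0.001, -1.0]]
force: [-0.1, -0.3, -2.5]
opening: 0.637
```

>>> play_rows --plan '[[[0.12,-0.5,0,0,0,0,-1],[0.12,-0.5,0,0,0,0,-1],[0.12,-0.5,0,0,0,0,-1],[0.12,-0.5,0,0,0,0,-1],[0.12,-0.5,0,0,0,0,-1],[0.12,-0.5,0,0,0,0,-1],[0,0,0,0,0,0,-1],[0,0,-0.5,0,0,0,-1],[0,0,-0.5,0,0,0,-1],[0,0,-0.4,0,0,0,-1],[0,0,-0.3,0,0,0,-1],[0,0,0,0,0,0,-1]]]'

```text
time_s: 11.7
position: [0.576, -0.3116, 0.0714]
tcp_rot: [[0.996, 0.091, -0.003], [0.091, -0.996, 0.003], [-0.003, -0.003, -1.0]]
force: [-0.3, 0.3, -3.4]
opening: 0.638
```

```bash
python3 st.py
```

```text
11.7 [ 0.576  -0.3116  0.0714] yaw 5.2475185233252315 z [-0.0035  0.0027 -1.    ] F [-0.2745  0.3138 -3.4263] open 0.6381899319967144 J [-38.2  43.1  83.8  -0.   53.4  46.6]
```

>>> play_rows --plan '[[[0,0,-0.04,0,0,0,-1],[0,0,0,0,0,0,-1],[0,0,0,0,0,0,0.5],[0,0,0,0,0,0,1],[0,0,0,0,0,0,1],[0,0,0,0,0,0,1],[0,0,0.2,0,0,0,1],[0,0,0.5,0,0,0,1],[0,0,0.5,0,0,0,1],[0,0,0.5,0,0,0,1],[0,0,0.5,0,0,0,1]]]'

```text
time_s: 12.8
position: [0.5773, -0.3129, 0.1834]
tcp_rot: [[0.996, 0.091, 0.001], [0.091, -0.996, -0.0], [0.001, 0.001, -1.0]]
force: [0.7, -0.2, 0.2]
opening: 1.001
```

```bash
python3 st.py; python3 - <<'E'
from h import *
im=capture("side");cv2.imwrite("pics/s3.png",im[:,:,::-1])
c=im[110:310,240:440,::-1];cv2.imwrite("pics/c8.png",cv2.resize(c,None,fx=3,fy=3,interpolation=cv2.INTER_CUBIC))
im=capture("top");cv2.imwrite("pics/t3.png",im[:,:,::-1])
E
```

```text
12.8 [ 0.5773 -0.3129  0.1834] yaw 5.224917887415514 z [ 0.0006 -0.0004 -1.    ] F [ 0.6847 -0.1668  0.2139] open 1.001381537689729 J [-38.2  35.1  79.4   0.   65.4  46.6]
```

View pics/c8.png

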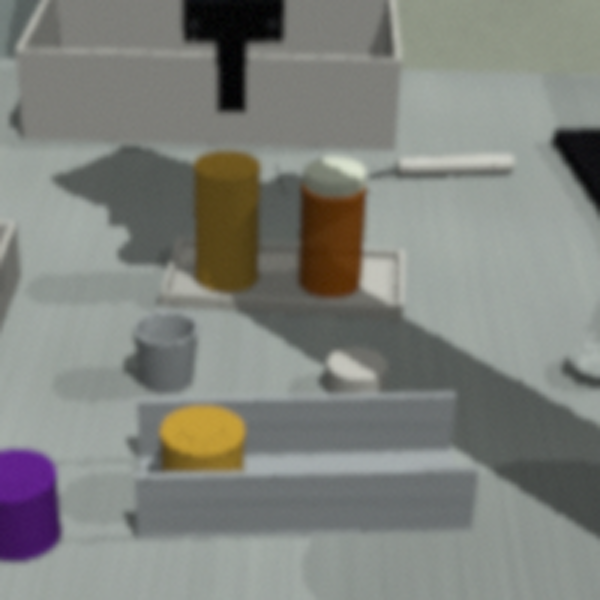

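Both tall vessels stand upright in the tray at (227,290) and (330,290), and the short tin has not moved. Now the thin disc, with the jaws turned along x to stay clear of the pointer.

>>> play_rows --plan '[[[0.058,0.785,-0.1,0,0,0.0393,1],[0.058,0.785,-0.1,0,0,0.0393,1],[0.058,0.785,-0.1,0,0,0.0393,1],[0.058,0.785,-0.1,0,0,0.0393,1],[0.058,0.785,-0.1,0,0,0.0393,1],[0.058,0.785,-0.1,0,0,0.0393,1],[0.058,0.785,-0.1,0,0,0.0393,1],[0.058,0.785,-0.1,0,0,0.0393,1],[0.058,0.785,0,0,0,0.0393,1],[0.058,0.785,0,0,0,0.0393,1],[0.058,0.785,0,0,0,0.0393,1],[0.058,0.785,0,0,0,0.0393,1]]]'

```text
time_s: 14.1
position: [0.6115, 0.1597, 0.141]
tcp_rot: [[-0.007, 1.0, -0.001], [1.0, 0.007, -0.0], [-0.0, -0.001, -1.0]]
force: [0.2, -1.2, 0.8]
opening: 1.001
```

>>> play_rows --plan '[[[0,0,0,0,0,0,1],[0,0,0,0,0,0,1]]]'

```text
time_s: 14.3
position: [0.6114, 0.1589, 0.141]
tcp_rot: [[-0.003, 1.0, -0.001], [1.0, 0.003, -0.001], [-0.001, -0.001, -1.0]]
force: [0.4, -1.7, 1.1]
opening: 1.001
```

```bash
python3 st.py; python3 - <<'E'
from h import *
im=cv2.imread("pics/t3.png").astype(int)
W=np.clip((im[:,:,2]-im[:,:,0])*8,0,255).astype(np.uint8);W=cv2.GaussianBlur(W,(5,5),0)
for nm,z,r,b in [("thin",.012,.032,(216,206,264,254)),("thick",.024,.024,(366,282,406,322))]:
  for thr in(70,90,110): print(nm,thr,arc("top",W,b,thr,z,r,lambda d:True,inv=False))
im=capture("side");cv2.imwrite("pics/s4.png",im[:,:,::-1])
E
```

```text
14.3 [0.6114 0.1589 0.141 ] yaw 90.19724029162624 z [-0.0011 -0.0006 -1.    ] F [ 0.4152 -1.6539  1.076 ] open 1.0012009963586885 J [ 4.5 36.3 85.2 -0.  58.6  4.3]
thin 70 (array([0.5703, 0.1548]), np.float64(1.1533933089374977), 36)Traceback (most recent call last):
  File "<stdin>", line 5, in <module>
  File "h.py", line 31, in arc
    k=max(cv2.findContours(m,0,1)[0],key=cv2.contourArea)[:,0]
      ~~~^^^^^^^^^^^^^^^^^^^^^^^^^^^^^^^^^^^^^^^^^^^^^^^^
ValueError: max() iterable argument is empty
```

>>> play_rows --plan '[[[0,0,-0.5,0,0,0,1],[0,0,-0.5,0,0,0,1],[0,0,-0.5,0,0,0,1],[0,0,-0.5,0,0,0,1],[0,0,-0.5,0,0,0,1],[0,0,-0.16,0,0,0,1],[0,0,-0.08,0,0,0,1],[0,0,0,0,0,0,1]]]'

```text
time_s: 15.1
position: [0.6123, 0.1573, 0.0047]
tcp_rot: [[-0.001, 1.0, 0.0], [1.0, 0.001, -0.0], [-0.0, 0.0, -1.0]]
force: [-0.6, -0.6, 0.2]
opening: 1.0
```

>>> play_rows --plan '[[[0,0,0,0,0,0,-1],[0,0,0,0,0,0,-1],[0,0,0,0,0,0,-1],[0,0,0,0,0,0,-1],[0,0,0,0,0,0,-1],[0,0,0,0,0,0,-1]]]'

```text
time_s: 15.7
position: [0.6124, 0.1583, 0.0052]
tcp_rot: [[-0.002, 1.0, 0.001], [1.0, 0.002, 0.0], [0.0, 0.001, -1.0]]
force: [-1.1, 1.1, 4.5]
opening: 0.725
```

```bash
python3 st.py
```

```text
15.7 [0.6124 0.1583 0.0052] yaw 90.12323125471599 z [ 0.0009  0.0001 -1.    ] F [-1.0936  1.0569  4.458 ] open 0.7250562728398687 J [ 4.4 47.4 88.7  0.  43.9  4.3]
```

The opening of 63 mm confirms the thin disc. I lift it, turn back, and move over the plate.

>>> play_rows --plan '[[[0,0,0.3,0,0,0,-1],[0,0,0.5,0,0,0,-1],[0,0,0.5,0,0,0,-1],[0,0,0.5,0,0,0,-1],[0,0,0.5,0,0,0,-1],[0,0,0.5,0,0,0,-1],[0,0,0.3,0,0,0,-1],[0,0,0,0,0,0,-1]]]'

```text
time_s: 16.5
position: [0.6138, 0.1584, 0.1629]
tcp_rot: [[-0.002, 1.0, 0.006], [1.0, 0.002, 0.001], [0.001, 0.006, -1.0]]
force: [-0.0, 0.0, -0.3]
opening: 0.725
```

>>> play_rows --plan '[[[-0.172,0.226,0,0,0,-0.0394,-1],[-0.172,0.226,0,0,0,-0.0394,-1],[-0.172,0.226,0,0,0,-0.0394,-1],[-0.172,0.226,0,0,0,-0.0394,-1],[-0.172,0.226,0,0,0,-0.0394,-1],[-0.172,0.226,0,0,0,-0.0394,-1],[-0.172,0.226,0,0,0,-0.0394,-1],[-0.172,0.226,0,0,0,-0.0394,-1],[-0.172,0.226,0,0,0,-0.0394,-1],[-0.172,0.226,0,0,0,-0.0394,-1],[-0.172,0.226,0,0,0,-0.0394,-1],[-0.172,0.226,0,0,0,-0.0394,-1]]]'

```text
time_s: 17.7
position: [0.5076, 0.2939, 0.1586]
tcp_rot: [[0.997, 0.082, -0.002], [0.082, -0.997, -0.001], [-0.002, 0.001, -1.0]]
force: [0.3, -0.3, 0.3]
opening: 0.722
```

>>> play_rows --plan '[[[0,0,0,0,0,0,-1],[0,0,0,0,0,0,-1]]]'

```text
time_s: 17.9
position: [0.5085, 0.2935, 0.159]
tcp_rot: [[0.996, 0.091, -0.001], [0.091, -0.996, -0.001], [-0.001, 0.001, -1.0]]
force: [0.2, 0.3, -0.8]
opening: 0.724
```

```bash
python3 st.py; python3 - <<'E'
from h import *
for n in("side","top"):
  im=capture(n);cv2.imwrite(f"pics/{n}5.png",im[:,:,::-1])
E
```

```text
17.9 [0.5085 0.2935 0.159 ] yaw 5.2039503534848555 z [-0.0009 -0.0007 -1.    ] F [ 0.1673  0.2819 -0.8024] open 0.7235011584428587 J [ 19.1  31.9  91.1  -0.   57.1 103.9]
```

View pics/side5.png

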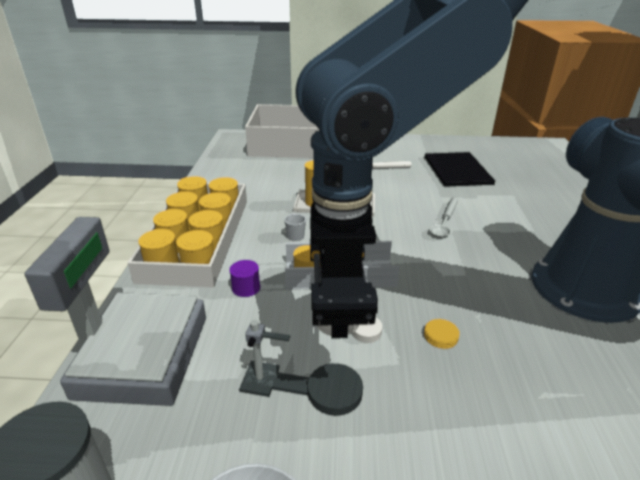

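The disc hangs above the plate (finger tip at (340,330)), clear of the pointer at (290,337). I lower it.

>>> play_rows --plan '[[[0.01,0.01,-0.5,0,0,0,-1],[0,0,-0.5,0,0,0,-1],[0,0,-0.5,0,0,0,-1],[0,0,-0.5,0,0,0,-1],[0,0,-0.4,0,0,0,-1],[0,0,-0.16,0,0,0,-1],[0,0,-0.08,0,0,0,-1],[0,0,0,0,0,0,-1],[0,0,0,0,0,0,-1]]]'

```text
time_s: 18.9
position: [0.5102, 0.2944, 0.0285]
tcp_rot: [[0.996, 0.087, 0.002], [0.087, -0.996, 0.001], [0.002, -0.0, -1.0]]
force: [0.3, 0.0, 0.3]
opening: 0.726
```

```bash
python3 st.py
```

```text
18.9 [0.5102 0.2944 0.0285] yaw 5.016133002643724 z [ 0.0019  0.0007 -1.    ] F [0.332  0.015  0.2858] open 0.7258582427267151 J [ 19.1  43.2  95.1  -0.   41.5 104.1]
```

>>> play_rows --plan '[[[0,0,-0.05,0,0,0,-1],[0,0,-0.02,0,0,0,-1],[0,0,0,0,0,0,-1],[0,0,0,0,0,0,0.7],[0,0,0,0,0,0,1],[0,0,0,0,0,0,1],[0,0,0,0,0,0,1]]]'

```text
time_s: 19.6
position: [0.5092, 0.2942, 0.0238]
tcp_rot: [[0.996, 0.087, -0.0], [0.087, -0.996, -0.0], [-0.0, 0.0, -1.0]]
force: [-0.6, 0.2, -0.8]
opening: 0.966
```

>>> play_rows --plan '[[[0,0,0.3,0,0,0,1],[0,0,0.5,0,0,0,1],[0,0,0.5,0,0,0,1],[0,0,0.5,0,0,0,1],[0,0,0.5,0,0,0,1],[0,0,0.3,0,0,0,1],[-0.1,-0.7,0,0,0,0,1],[-0.1,-0.7,0,0,0,0,1],[-0.1,-0.7,0,0,0,0,1],[-0.1,-0.7,0,0,0,0,1],[-0.1,-0.7,0,0,0,0,1],[-0.1,-0.7,0,0,0,0,1]]]'

```text
time_s: 20.8
position: [0.4792, 0.083, 0.1551]
tcp_rot: [[0.996, 0.088, 0.001], [0.088, -0.996, -0.0], [0.001, 0.0, -1.0]]
force: [-0.2, 0.4, -0.8]
opening: 1.002
```

>>> play_rows --plan '[[[-0.035,-0.66,0,0,0,0,1],[-0.035,-0.66,0,0,0,0,1],[-0.035,-0.66,0,0,0,0,1],[-0.035,-0.66,0,0,0,0,1],[-0.035,-0.66,0,0,0,0,1],[-0.035,-0.66,0,0,0,0,1],[-0.035,-0.66,0,0,0,0,1],[0,0,0,0,0,0,1],[0,0,0,0,0,0,1]]]'

```text
time_s: 21.7
position: [0.467, -0.1472, 0.1547]
tcp_rot: [[0.996, 0.085, 0.0], [0.085, -0.996, 0.0], [0.0, -0.0, -1.0]]
force: [0.1, 1.0, 0.0]
opening: 1.0
```

```bash
python3 st.py; python3 - <<'E'
from h import *
a=capture("side");b=capture("top");cv2.imwrite("pics/side6.png",a[:,:,::-1]);cv2.imwrite("pics/top6.png",b[:,:,::-1])
c=np.hstack([cv2.resize(a[310:420,230:380,::-1],None,fx=2.9,fy=2.9,interpolation=cv2.INTER_CUBIC),cv2.resize(b[190:300,130:260,::-1],None,fx=2.9,fy=2.9,interpolation=cv2.INTER_CUBIC)]);print(c.shape);cv2.imwrite("pics/c9.png",c[:,:800])
E
```

```text
21.7 [ 0.467  -0.1472  0.1547] yaw 4.898995556604278 z [ 0.0004  0.0001 -1.    ] F [0.1022 1.0215 0.0195] open 0.9996652506562604 J [-30.6  25.8 105.2   0.   48.9  54.5]
(319, 812, 3)
```

View pics/c9.png

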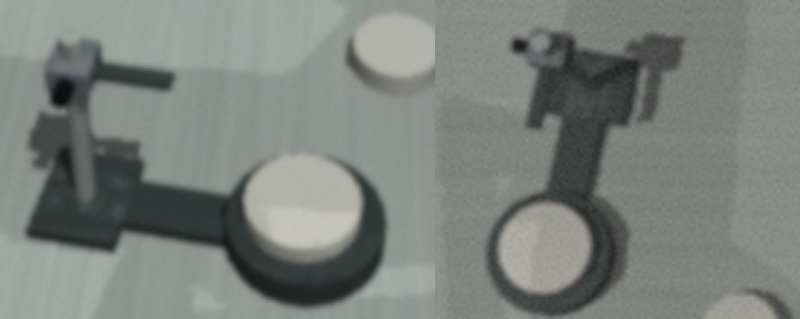

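The thin disc lies centred on the plate (side crop (303,203), top crop (546,247) against plate (551,252)). The pointer has not moved. Now the thick disc.

>>> play_rows --plan '[[[0,-0.015,-0.5,0,0,0,1],[0,0,-0.5,0,0,0,1],[0,0,-0.5,0,0,0,1],[0,0,-0.5,0,0,0,1],[0,0,-0.5,0,0,0,1],[0,0,-0.36,0,0,0,1],[0,0,-0.08,0,0,0,1],[0,0,0,0,0,0,1]]]'

```text
time_s: 22.6
position: [0.4669, -0.1463, 0.0068]
tcp_rot: [[0.996, 0.089, -0.001], [0.089, -0.996, 0.001], [-0.001, -0.001, -1.0]]
force: [0.4, -0.1, -1.0]
opening: 1.004
```

>>> play_rows --plan '[[[0,0,0,0,0,0,-1],[0,0,0,0,0,0,-1],[0,0,0,0,0,0,-1],[0,0,0,0,0,0,-1],[0,0,0,0,0,0,-1],[0,0,0,0,0,0,-1],[0,0,0,0,0,0,-1]]]'

```text
time_s: 23.3
position: [0.4672, -0.1477, 0.0072]
tcp_rot: [[0.996, 0.087, 0.0], [0.087, -0.996, -0.0], [0.0, 0.0, -1.0]]
force: [-0.2, -0.5, 1.7]
opening: 0.549
```

```bash
python3 st.py
```

```text
23.3 [ 0.4672 -0.1477  0.0072] yaw 5.00563641152635 z [ 0.0003 -0.0002 -1.    ] F [-0.2412 -0.4501  1.7081] open 0.5492467164079543 J [-30.6  41.9 109.9  -0.   28.2  54.4]
```

>>> play_rows --plan '[[[0,0,0.3,0,0,0,-1],[0,0,0.5,0,0,0,-1],[0,0,0.5,0,0,0,-1],[0,0,0.5,0,0,0,-1],[0,0,0.5,0,0,0,-1],[0,0,0.5,0,0,0,-1],[0,0,0.3,0,0,0,-1],[0.05,0.52,0,0,0,0,-1],[0.05,0.52,0,0,0,0,-1],[0.05,0.52,0,0,0,0,-1],[0.05,0.52,0,0,0,0,-1],[0.05,0.52,0,0,0,0,-1]]]'

```text
time_s: 24.5
position: [0.4792, -0.0164, 0.1619]
tcp_rot: [[0.996, 0.087, -0.001], [0.087, -0.996, 0.0], [-0.001, -0.0, -1.0]]
force: [0.4, 0.2, 0.0]
opening: 0.542
```

>>> play_rows --plan '[[[0.05,0.52,0,0,0,0,-1],[0.05,0.52,0,0,0,0,-1],[0.05,0.52,0,0,0,0,-1],[0.05,0.52,0,0,0,0,-1],[0.05,0.52,0,0,0,0,-1],[0.05,0.52,0,0,0,0,-1],[0.05,0.52,0,0,0,0,-1],[0.05,0.52,0,0,0,0,-1],[0.05,0.52,0,0,0,0,-1],[0.05,0.52,0,0,0,0,-1],[0.05,0.52,0,0,0,0,-1]]]'

```text
time_s: 25.6
position: [0.5066, 0.2694, 0.1616]
tcp_rot: [[0.996, 0.087, -0.001], [0.087, -0.996, -0.0], [-0.001, 0.0, -1.0]]
force: [0.8, -0.0, -0.9]
opening: 0.541
```

>>> play_rows --plan '[[[0.042,0.52,0,0,0,0,-1],[0,0,0,0,0,0,-1],[0,0,0,0,0,0,-1]]]'

```text
time_s: 25.9
position: [0.5084, 0.2945, 0.1615]
tcp_rot: [[0.996, 0.089, -0.001], [0.089, -0.996, -0.001], [-0.001, 0.001, -1.0]]
force: [-0.0, -0.4, -0.9]
opening: 0.545
```

```bash
python3 st.py
```

```text
25.9 [0.5084 0.2945 0.1615] yaw 5.093298993918037 z [-0.0013 -0.0009 -1.    ] F [-0.0288 -0.403  -0.9202] open 0.5450958919445381 J [ 19.2  31.7  90.9  -0.   57.4 104.1]
```

>>> play_rows --plan '[[[0.01,0,-0.5,0,0,0,-1],[0,0,-0.5,0,0,0,-1],[0,0,-0.5,0,0,0,-1],[0,0,-0.5,0,0,0,-1],[0,0,-0.26,0,0,0,-1],[0,0,-0.1,0,0,0,-1],[0,0,-0.06,0,0,0,-1],[0,0,0,0,0,0,-1],[0,0,0,0,0,0,-1],[0,0,0,0,0,0,-1]]]'

```text
time_s: 26.9
position: [0.5103, 0.2948, 0.042]
tcp_rot: [[0.996, 0.087, 0.002], [0.087, -0.996, 0.001], [0.002, -0.0, -1.0]]
force: [0.5, -0.5, -0.2]
opening: 0.541
```

```bash
python3 st.py
```

```text
26.9 [0.5103 0.2948 0.042 ] yaw 5.019703655001611 z [ 0.0018  0.0006 -1.    ] F [ 0.528  -0.5203 -0.1989] open 0.5411328409571438 J [ 19.2  42.   94.8  -0.   43.1 104.1]
```

>>> play_rows --plan '[[[0,0,-0.05,0,0,0,-1],[0,0,-0.01,0,0,0,-1],[0,0,0,0,0,0,-1],[0,0,0,0,0,0,0.5],[0,0,0,0,0,0,1],[0,0,0,0,0,0,1],[0,0,0,0,0,0,1],[0,0,0,0,0,0,1],[0,0,0.3,0,0,0,1],[0,0,0.5,0,0,0,1],[0,0,0.5,0,0,0,1],[0,0,0.5,0,0,0,1]]]'

```text
time_s: 28.1
position: [0.5097, 0.2945, 0.1299]
tcp_rot: [[0.996, 0.087, 0.001], [0.087, -0.996, 0.0], [0.001, -0.0, -1.0]]
force: [0.4, -0.5, 0.0]
opening: 0.996
```

>>> play_rows --plan '[[[0,0,0.5,0,0,0,1],[-0.1,-0.5,0,0,0,0,1],[-0.1,-0.5,0,0,0,0,1],[0,0,0,0,0,0,1]]]'

```text
time_s: 28.5
position: [0.4987, 0.2423, 0.1542]
tcp_rot: [[0.996, 0.085, -0.001], [0.085, -0.996, -0.001], [-0.001, 0.001, -1.0]]
force: [-0.5, 1.1, -0.3]
opening: 1.0
```

>>> play_rows --plan '[[[0.125,-0.419,0,0,0,0.0416,1],[0.125,-0.419,0,0,0,0.0416,1],[0.125,-0.419,0,0,0,0.0416,1],[0.125,-0.419,0,0,0,0.0416,1],[0.125,-0.419,0,0,0,0.0416,1],[0.125,-0.419,0,0,0,0.0416,1],[0.125,-0.419,0,0,0,0.0416,1],[0.125,-0.419,0,0,0,0.0416,1],[0.125,-0.419,0,0,0,0.0416,1],[0.125,-0.419,0,0,0,0.0416,1],[0.125,-0.419,0,0,0,0.0416,1],[0.125,-0.419,0,0,0,0.0416,1]]]'

```text
time_s: 29.7
position: [0.5756, -0.0073, 0.1538]
tcp_rot: [[-0.09, 0.996, 0.001], [0.996, 0.09, 0.0], [0.0, 0.001, -1.0]]
force: [1.4, 0.6, -1.5]
opening: 0.997
```

>>> play_rows --plan '[[[0,0,0,0,0,0,1],[0,0,0,0,0,0,1]]]'

```text
time_s: 29.9
position: [0.5749, -0.0067, 0.1534]
tcp_rot: [[-0.082, 0.997, 0.0], [0.997, 0.082, 0.001], [0.001, 0.0, -1.0]]
force: [-0.5, 0.1, -1.0]
opening: 1.001
```

```bash
python3 st.py; python3 - <<'E'
from h import *
a=capture("side");b=capture("top");cv2.imwrite("pics/side7.png",a[:,:,::-1]);cv2.imwrite("pics/top7.png",b[:,:,::-1])
cv2.imwrite("pics/c10.png",cv2.resize(a[190:420,210:410,::-1],None,fx=2.6,fy=2.6,interpolation=cv2.INTER_CUBIC))
E
```

```text
29.9 [ 0.5749 -0.0067  0.1534] yaw 94.70398216987827 z [ 0.0004  0.0006 -1.    ] F [-0.4586  0.1243 -0.9683] open 1.0008485726616094 J [-11.8  31.5  93.2   0.   55.3 -16.5]
```

View pics/c10.png

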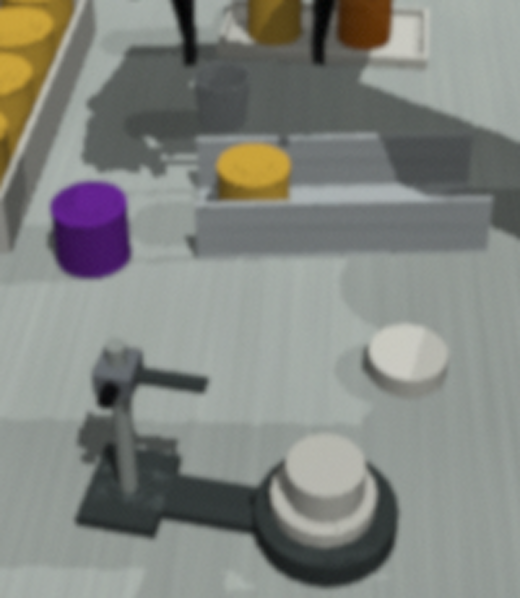

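The discs are stacked centred (thick (325,475) on thin (324,500)), and the short tin at (253,170) is free to grip. I descend with the jaws along x.

>>> play_rows --plan '[[[-0.01,0,-0.5,0,0,0,1],[0,0,-0.5,0,0,0,1],[0,0,-0.5,0,0,0,1],[0,0,-0.5,0,0,0,1],[0,0,-0.5,0,0,0,1],[0,0,-0.25,0,0,0,1],[0,0,-0.08,0,0,0,1],[0,0,0,0,0,0,1]]]'

```text
time_s: 30.8
position: [0.5742, -0.0064, 0.0115]
tcp_rot: [[-0.085, 0.996, -0.0], [0.996, 0.085, 0.0], [0.0, -0.0, -1.0]]
force: [-1.0, 0.1, 0.4]
opening: 1.002
```

>>> play_rows --plan '[[[0,0,0,0,0,0,-1],[0,0,0,0,0,0,-1],[0,0,0,0,0,0,-1],[0,0,0,0,0,0,-1],[0,0,0,0,0,0,-1],[0,0,0,0,0,0,-1],[0,0,0,0,0,0,-1]]]'

```text
time_s: 31.5
position: [0.575, -0.0071, 0.0121]
tcp_rot: [[-0.085, 0.996, 0.002], [0.996, 0.085, -0.0], [-0.0, 0.002, -1.0]]
force: [0.8, -0.2, 4.8]
opening: 0.66
```

```bash
python3 st.py
```

```text
31.5 [ 0.575  -0.0071  0.0121] yaw 94.85303565315107 z [ 0.0017 -0.0003 -1.    ] F [ 0.7936 -0.2109  4.7818] open 0.659936992226537 J [-11.8  44.2  97.4   0.   38.2 -16.7]
```

>>> play_rows --plan '[[[0,0,0.2,0,0,0,-1],[0,0,0.4,0,0,0,-1],[0,0,0.5,0,0,0,-1],[0,0,0.5,0,0,0,-1],[0,0,0.5,0,0,0,-1],[0,0,0.5,0,0,0,-1],[0,0,0.4,0,0,0,-1],[0,0,0,0,0,0,-1]]]'

```text
time_s: 32.3
position: [0.5754, -0.0071, 0.1642]
tcp_rot: [[-0.085, 0.996, 0.005], [0.996, 0.085, -0.001], [-0.001, 0.005, -1.0]]
force: [0.7, -0.8, -1.8]
opening: 0.659
```

>>> play_rows --plan '[[[-0.108,0.46,0,0,0,-0.0416,-1],[-0.108,0.46,0,0,0,-0.0416,-1],[-0.108,0.46,0,0,0,-0.0416,-1],[-0.108,0.46,0,0,0,-0.0416,-1],[-0.108,0.46,0,0,0,-0.0416,-1],[-0.108,0.46,0,0,0,-0.0416,-1],[-0.108,0.46,0,0,0,-0.0416,-1],[-0.108,0.46,0,0,0,-0.0416,-1],[-0.108,0.46,0,0,0,-0.0416,-1],[-0.108,0.46,0,0,0,-0.0416,-1],[-0.108,0.46,0,0,0,-0.0416,-1],[-0.108,0.46,0,0,0,-0.0416,-1]]]'

```text
time_s: 33.5
position: [0.5076, 0.2695, 0.1597]
tcp_rot: [[0.997, 0.082, -0.004], [0.082, -0.997, -0.001], [-0.004, 0.001, -1.0]]
force: [0.5, -0.0, -2.3]
opening: 0.658
```

>>> play_rows --plan '[[[0,0.3,0,0,0,0,-1],[0,0.21,0,0,0,0,-1],[0,0,0,0,0,0,-1],[0,0,0,0,0,0,-1]]]'

```text
time_s: 33.9
position: [0.5094, 0.294, 0.1611]
tcp_rot: [[0.996, 0.088, -0.001], [0.088, -0.996, -0.001], [-0.001, 0.001, -1.0]]
force: [-0.3, -1.2, -2.0]
opening: 0.655
```

```bash
python3 st.py
```

```text
33.9 [0.5094 0.294  0.1611] yaw 5.076944552518615 z [-0.0007 -0.0009 -1.    ] F [-0.2881 -1.1923 -2.0304] open 0.6551694184910526 J [ 19.1  31.8  90.9  -0.   57.4 104.1]
```

>>> play_rows --plan '[[[0,0,-0.5,0,0,0,-1],[0,0,-0.5,0,0,0,-1],[0,0,-0.5,0,0,0,-1],[0,0,-0.26,0,0,0,-1],[0,0,-0.1,0,0,0,-1],[0,0,0,0,0,0,-1],[0,0,0,0,0,0,-1],[0,0,0,0,0,0,-1]]]'

```text
time_s: 34.7
position: [0.5103, 0.2948, 0.0697]
tcp_rot: [[0.996, 0.087, 0.002], [0.087, -0.996, 0.001], [0.002, -0.001, -1.0]]
force: [0.3, -0.1, -1.4]
opening: 0.657
```

```bash
python3 st.py
```

```text
34.7 [0.5103 0.2948 0.0697] yaw 5.0156004640075516 z [ 0.0023  0.0008 -1.    ] F [ 0.3009 -0.1063 -1.4215] open 0.6573243666940939 J [ 19.2  39.5  94.2  -0.   46.2 104.1]
```

>>> play_rows --plan '[[[0,0,-0.06,0,0,0,-1],[0,0,-0.04,0,0,0,-1],[0,0,0,0,0,0,-1],[0,0,0,0,0,0,-1]]]'

```text
time_s: 35.1
position: [0.5097, 0.2948, 0.0642]
tcp_rot: [[0.996, 0.087, 0.001], [0.087, -0.996, 0.0], [0.001, -0.0, -1.0]]
force: [-0.4, -0.2, 2.6]
opening: 0.658
```

```bash
python3 st.py
```

```text
35.1 [0.5097 0.2948 0.0642] yaw 5.019319631345229 z [ 0.001   0.0003 -1.    ] F [-0.4336 -0.1854  2.5941] open 0.6578382468050782 J [ 19.2  39.9  94.4  -0.   45.6 104.2]
```

Contact at exactly the expected height (0.0642). I release, lift, move clear and look.

>>> play_rows --plan '[[[0,0,0,0,0,0,0.6],[0,0,0,0,0,0,1],[0,0,0,0,0,0,1],[0,0,0,0,0,0,1],[0,0,0,0,0,0,1],[0,0,0.3,0,0,0,1],[0,0,0.5,0,0,0,1],[0,0,0.5,0,0,0,1],[0,0,0.5,0,0,0,1],[0,0,0.4,0,0,0,1]]]'

```text
time_s: 36.1
position: [0.5097, 0.2947, 0.175]
tcp_rot: [[0.996, 0.087, 0.001], [0.087, -0.996, 0.0], [0.001, -0.0, -1.0]]
force: [0.1, 0.5, 0.2]
opening: 1.0
```

>>> play_rows --plan '[[[0,-0.75,0,0,0,0,1],[0,-0.75,0,0,0,0,1],[0,-0.75,0,0,0,0,1],[0,-0.75,0,0,0,0,1],[0,-0.75,0,0,0,0,1],[0,-0.75,0,0,0,0,1],[0,-0.75,0,0,0,0,1],[0.1,-0.75,0,0,0,0,1],[0.2,-0.75,0,0,0,0,1],[0.2,-0.75,0,0,0,0,1],[0.2,-0.75,0,0,0,0,1],[0.2,-0.75,0,0,0,0,1]]]'

```text
time_s: 37.3
position: [0.5545, -0.157, 0.1735]
tcp_rot: [[0.996, 0.087, 0.0], [0.087, -0.996, 0.0], [0.0, -0.0, -1.0]]
force: [0.7, 1.6, -0.5]
opening: 0.997
```

>>> play_rows --plan '[[[0.2,-0.7,0,0,0,0,1],[0.1,-0.7,0,0,0,0,1],[0.1,-0.7,0,0,0,0,1],[0.05,-0.7,0,0,0,0,1],[0,-0.4,0,0,0,0,1],[0,0,0,0,0,0,1],[0,0,0,0,0,0,1]]]'

```text
time_s: 38.0
position: [0.5762, -0.3143, 0.1731]
tcp_rot: [[0.996, 0.087, -0.001], [0.087, -0.996, 0.002], [-0.001, -0.002, -1.0]]
force: [-0.1, 0.1, 0.0]
opening: 0.999
```

```bash
python3 st.py; python3 - <<'E'
from h import *
a=capture("side");b=capture("top");cv2.imwrite("pics/side8.png",a[:,:,::-1]);cv2.imwrite("pics/top8.png",b[:,:,::-1])
cv2.imwrite("pics/c11.png",cv2.resize(a[300:420,235:385,::-1],None,fx=4.5,fy=4.5,interpolation=cv2.INTER_CUBIC))
h=cv2.cvtColor(b,cv2.COLOR_RGB2HSV);g=((h[...,1]>110)&(h[...,0]<30)&(h[...,2]>50)).astype(np.uint8)*255
print("short",circ("top",g,.108,(140,240,205,310)))
h=cv2.cvtColor(a,cv2.COLOR_RGB2HSV);g=((h[...,1]>110)&(h[...,0]<30)).astype(np.uint8)*255
ys,xs=np.nonzero(g[300:420,300:372]);print(xs.min()+300,xs.max()+300,ys.min()+300,ys.max()+300)
print("expected side top centre",proj("side",[.509,.294,.108]),"tip obs 289.7,338")
E
```

```text
38.0 [ 0.5762 -0.3143  0.1731] yaw 4.9794873048004895 z [-0.0013  0.002  -1.    ] F [-0.0781  0.1106  0.0158] open 0.9988209857785573 J [-38.4  35.8  79.9   0.   64.5  46.6]
short (array([0.5094, 0.2918]), np.float64(57.657093156026015), 732.5)
316 355 331 383
expected side top centre [335.8543 344.8695] tip obs 289.7,338
```

View pics/c11.png

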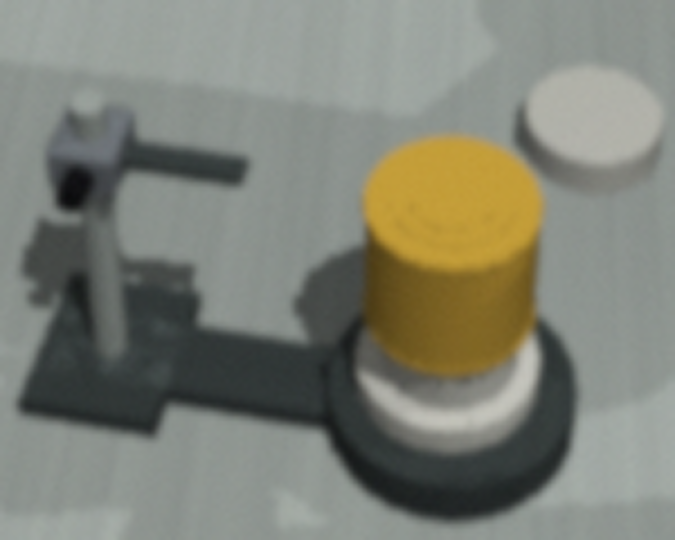

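The extended pointer line passes through about (453,203), and the tin's top centre is also there, so the rim is level with the pointer. The tin stands upright and centred. Now I return the tall tin.

>>> play_rows --plan '[[[0.016,0.03,-0.4,0,0,0,1],[0,0,-0.5,0,0,0,1],[0,0,-0.5,0,0,0,1],[0,0,-0.4,0,0,0,1],[0,0,-0.24,0,0,0,1],[0,0,0,0,0,0,1],[0,0,0,0,0,0,-1],[0,0,0,0,0,0,-1],[0,0,0,0,0,0,-1],[0,0,0,0,0,0,-1],[0,0,0,0,0,0,-1],[0,0,0,0,0,0,-1]]]'

```text
time_s: 39.3
position: [0.5778, -0.3139, 0.0721]
tcp_rot: [[0.996, 0.087, 0.0], [0.087, -0.996, -0.0], [0.0, 0.0, -1.0]]
force: [-0.0, 1.4, 3.2]
opening: 0.639
```

>>> play_rows --plan '[[[0,0,0.3,0,0,0,-1],[0,0,0.5,0,0,0,-1],[0,0,0.5,0,0,0,-1],[0,0,0.5,0,0,0,-1],[0,0,0,0,0,0,-1],[-0.12,0.5,0,0,0,0,-1],[-0.12,0.5,0,0,0,0,-1],[-0.12,0.5,0,0,0,0,-1],[-0.12,0.5,0,0,0,0,-1],[-0.12,0.5,0,0,0,0,-1],[-0.12,0.5,0,0,0,0,-1]]]'

```text
time_s: 40.4
position: [0.5405, -0.1626, 0.1604]
tcp_rot: [[0.996, 0.087, -0.002], [0.087, -0.996, 0.001], [-0.002, -0.001, -1.0]]
force: [0.3, -0.3, -2.5]
opening: 0.637
```

>>> play_rows --plan '[[[-0.12,0.5,0,0,0,0,-1],[-0.12,0.5,0,0,0,0,-1],[-0.12,0.5,0,0,0,0,-1],[-0.12,0.5,0,0,0,0,-1],[-0.12,0.5,0,0,0,0,-1],[-0.12,0.5,0,0,0,0,-1],[0,0,0,0,0,0,-1],[0,0,0,0,0,0,-1]]]'

```text
time_s: 41.2
position: [0.5052, -0.0136, 0.1609]
tcp_rot: [[0.996, 0.089, -0.001], [0.089, -0.996, -0.0], [-0.001, 0.0, -1.0]]
force: [0.5, -0.8, -2.8]
opening: 0.639
```

```bash
python3 st.py
```

```text
41.2 [ 0.5052 -0.0136  0.1609] yaw 5.097516827209471 z [-0.001  -0.0002 -1.    ] F [ 0.4555 -0.7995 -2.7861] open 0.639260587289455 J [-14.2  26.3 102.7  -0.   51.1  70.7]
```

>>> play_rows --plan '[[[0,0.01,-0.4,0,0,0,-1],[0,0,-0.5,0,0,0,-1],[0,0,-0.5,0,0,0,-1],[0,0,-0.3,0,0,0,-1],[0,0,-0.06,0,0,0,-1],[0,0,0,0,0,0,-1],[0,0,0,0,0,0,-1],[0,0,0,0,0,0,-1]]]'

```text
time_s: 42.0
position: [0.5066, -0.0138, 0.0744]
tcp_rot: [[0.996, 0.087, 0.002], [0.087, -0.996, -0.001], [0.002, 0.001, -1.0]]
force: [0.8, -0.1, -2.0]
opening: 0.639
```

```bash
python3 st.py
```

```text
42.0 [ 0.5066 -0.0138  0.0744] yaw 4.9945831222553325 z [ 0.0022 -0.0006 -1.    ] F [ 0.7539 -0.0594 -2.0044] open 0.6388728647474687 J [-14.2  34.9 106.2  -0.   38.8  70.8]
```

Lower about 3 mm more, release, and lift; then go to the jar in the tray.

>>> play_rows --plan '[[[0,0,-0.05,0,0,0,-1],[0,0,-0.02,0,0,0,-1],[0,0,0,0,0,0,-1],[0,0,0,0,0,0,0.5],[0,0,0,0,0,0,1],[0,0,0,0,0,0,1],[0,0,0,0,0,0,1],[0,0,0.3,0,0,0,1],[0,0,0.5,0,0,0,1],[0,0,0.5,0,0,0,1],[0,0,0.5,0,0,0,1],[0,0,0.3,0,0,0,1]]]'

```text
time_s: 43.2
position: [0.5064, -0.0136, 0.1768]
tcp_rot: [[0.996, 0.087, 0.002], [0.087, -0.996, -0.001], [0.002, 0.001, -1.0]]
force: [0.2, 0.3, 0.2]
opening: 0.999
```

>>> play_rows --plan '[[[-0.035,-0.589,0,0,0,0,1],[-0.035,-0.589,0,0,0,0,1],[-0.035,-0.589,0,0,0,0,1],[-0.035,-0.589,0,0,0,0,1],[-0.035,-0.589,0,0,0,0,1],[-0.035,-0.589,0,0,0,0,1],[-0.035,-0.589,0,0,0,0,1],[-0.035,-0.589,0,0,0,0,1],[-0.035,-0.589,0,0,0,0,1],[-0.035,-0.589,0,0,0,0,1],[0,0,0,0,0,0,1],[0,0,0,0,0,0,1]]]'

```text
time_s: 44.4
position: [0.4877, -0.308, 0.1746]
tcp_rot: [[0.996, 0.086, -0.001], [0.086, -0.996, 0.001], [-0.001, -0.001, -1.0]]
force: [0.5, -0.1, 0.0]
opening: 1.001
```

```bash
python3 st.py; python3 - <<'E'
from h import *
b=capture("top");cv2.imwrite("pics/top9.png",b[:,:,::-1])
h=cv2.cvtColor(b,cv2.COLOR_RGB2HSV);g=((h[...,1]>110)&(h[...,0]<30)&(h[...,2]>50)).astype(np.uint8)*255
print("tall now",circ("top",g,.114,(296,262,345,297)),"was .5055,-.0130")
E
```

```text
44.4 [ 0.4877 -0.308   0.1746] yaw 4.923075068182996 z [-0.0008  0.0012 -1.    ] F [ 0.5146 -0.0802  0.0052] open 1.0008642261097263 J [-43.4  30.   91.9   0.   58.3  41.7]
tall now (array([ 0.5059, -0.0121]), np.float64(55.561662509000705), 698.5) was .5055,-.0130
```

The tall tin is back within about 1 mm. Now the jar.

>>> play_rows --plan '[[[0,0,-0.4,0,0,0,1],[0,0,-0.5,0,0,0,1],[0,0,-0.5,0,0,0,1],[0,0,-0.4,0,0,0,1],[0,0,-0.25,0,0,0,1],[0,0,0,0,0,0,1],[0,0,0,0,0,0,-1],[0,0,0,0,0,0,-1],[0,0,0,0,0,0,-1],[0,0,0,0,0,0,-1],[0,0,0,0,0,0,-1],[0,0,0,0,0,0,-1]]]'

```text
time_s: 45.65
position: [0.4884, -0.3081, 0.0731]
tcp_rot: [[0.996, 0.087, 0.001], [0.087, -0.996, -0.001], [0.001, 0.001, -1.0]]
force: [0.2, 1.1, 3.1]
opening: 0.636
```

>>> play_rows --plan '[[[0,0,0.3,0,0,0,-1],[0,0,0.5,0,0,0,-1],[0,0,0.5,0,0,0,-1],[0,0,0.5,0,0,0,-1],[0,0,0,0,0,0,-1],[-0.08,0.48,0,0,0,0,-1],[-0.08,0.48,0,0,0,0,-1],[-0.08,0.48,0,0,0,0,-1],[-0.08,0.48,0,0,0,0,-1],[-0.08,0.48,0,0,0,0,-1],[-0.08,0.48,0,0,0,0,-1]]]'

```text
time_s: 46.75
position: [0.4629, -0.1625, 0.161]
tcp_rot: [[0.996, 0.087, -0.002], [0.087, -0.996, 0.002], [-0.002, -0.002, -1.0]]
force: [-0.0, 0.9, -1.9]
opening: 0.635
```

>>> play_rows --plan '[[[-0.08,0.48,0,0,0,0,-1],[-0.08,0.48,0,0,0,0,-1],[-0.08,0.48,0,0,0,0,-1],[-0.08,0.48,0,0,0,0,-1],[-0.08,0.48,0,0,0,0,-1],[-0.08,0.48,0,0,0,0,-1],[0,0,0,0,0,0,-1],[0,0,0,0,0,0,-1]]]'

```text
time_s: 47.55
position: [0.4396, -0.0196, 0.1617]
tcp_rot: [[0.996, 0.089, -0.001], [0.089, -0.996, 0.0], [-0.001, -0.0, -1.0]]
force: [-0.3, -0.7, -2.6]
opening: 0.635
```

```bash
python3 st.py
```

```text
47.55 [ 0.4396 -0.0196  0.1617] yaw 5.098525900523624 z [-0.0014  0.0001 -1.    ] F [-0.2679 -0.7118 -2.6013] open 0.6354504488038712 J [-17.1  22.  111.4  -0.   46.6  67.8]
```

>>> play_rows --plan '[[[-0.01,0,-0.4,0,0,0,-1],[0,0,-0.5,0,0,0,-1],[0,0,-0.5,0,0,0,-1],[0,0,-0.3,0,0,0,-1],[0,0,-0.06,0,0,0,-1],[0,0,0,0,0,0,-1],[0,0,0,0,0,0,-1],[0,0,0,0,0,0,-1]]]'

```text
time_s: 48.35
position: [0.4405, -0.0203, 0.0753]
tcp_rot: [[0.996, 0.087, 0.002], [0.087, -0.996, -0.001], [0.002, 0.001, -1.0]]
force: [0.0, -0.3, -3.2]
opening: 0.638
```

```bash
python3 st.py
```

```text
48.35 [ 0.4405 -0.0203  0.0753] yaw 4.997190538581058 z [ 0.002  -0.0006 -1.    ] F [ 0.0169 -0.292  -3.1531] open 0.6383906591249338 J [-17.2  32.1 115.5  -0.   32.3  67.8]
```

>>> play_rows --plan '[[[0,0,-0.05,0,0,0,-1],[0,0,-0.02,0,0,0,-1],[0,0,0,0,0,0,-1],[0,0,0,0,0,0,0.5],[0,0,0,0,0,0,1],[0,0,0,0,0,0,1],[0,0,0,0,0,0,1],[0,0,0.3,0,0,0,1],[0,0,0.5,0,0,0,1],[0,0,0.5,0,0,0,1],[0,0,0.5,0,0,0,1],[0,0,0.4,0,0,0,1]]]'

```text
time_s: 49.55
position: [0.4398, -0.0199, 0.1823]
tcp_rot: [[0.996, 0.087, 0.001], [0.087, -0.996, -0.0], [0.001, 0.0, -1.0]]
force: [0.2, 0.2, -0.3]
opening: 0.999
```

>>> play_rows --plan '[[[0,-0.6,0,0,0,0,1],[0,-0.6,0,0,0,0,1],[0,-0.6,0,0,0,0,1],[0,-0.6,0,0,0,0,1],[0,-0.6,0,0,0,0,1],[0,-0.6,0,0,0,0,1],[0,-0.6,0,0,0,0,1],[0,-0.6,0,0,0,0,1],[0,-0.6,0,0,0,0,1],[0,0,0,0,0,0,1],[0,0,0,0,0,0,1],[0,0,0,0,0,0,1]]]'

```text
time_s: 50.75
position: [0.4391, -0.2885, 0.1807]
tcp_rot: [[0.996, 0.088, -0.001], [0.088, -0.996, 0.002], [-0.001, -0.002, -1.0]]
force: [-0.1, -0.3, -0.4]
opening: 0.997
```

```bash
python3 st.py; python3 - <<'E'
from h import *
a=capture("side");b=capture("top");cv2.imwrite("pics/side10.png",a[:,:,::-1])
h=cv2.cvtColor(b,cv2.COLOR_RGB2HSV);g=((h[...,1]>110)&(h[...,0]<30)&(h[...,2]>50)).astype(np.uint8)*255
print("tall",circ("top",g,.114,(296,262,345,297)),"short",circ("top",g,.108,(140,240,205,310)))
V=h[...,2].copy();V=cv2.GaussianBlur(V,(3,3),0)
m=((V>128)*255).astype(np.uint8);print("jar lid",circ("top",m,.114,(304,296,343,328)),"was .4415,-.0203")
cv2.imwrite("pics/c12.png",cv2.resize(a[200:420,220:420,::-1],None,fx=2.7,fy=2.7,interpolation=cv2.INTER_CUBIC))
E
```

```text
50.75 [ 0.4391 -0.2885  0.1807] yaw 5.038495124329519 z [-0.0013  0.0018 -1.    ] F [-0.1386 -0.3239 -0.4376] open 0.9971081272826577 J [-45.5  25.9  98.8   0.   55.4  39.4]
tall (array([ 0.5061, -0.0121]), np.float64(55.09324429239908), 688.0) short (array([0.5099, 0.2917]), np.float64(57.87510293224517), 742.5)
jar lid (array([ 0.4377, -0.023 ]), np.float64(54.376163225884596), 654.0) was .4415,-.0203
```

View pics/c12.png

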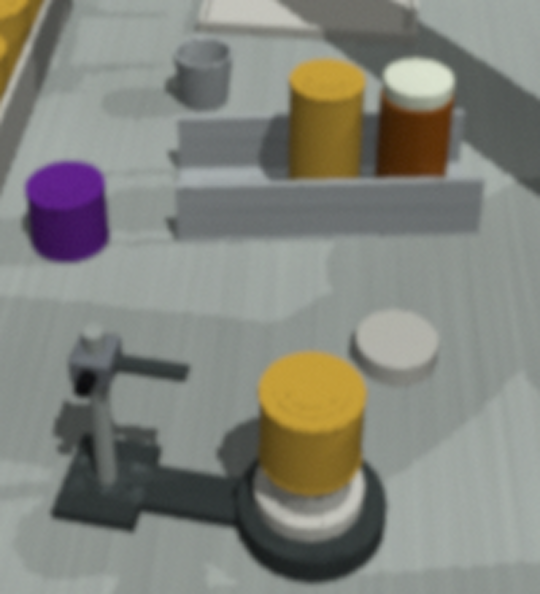

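All is in place: the jar lid is at (418,80) and the tall tin at (327,80) in the rack. The short tin's top is at (313,393), level with the pointer line, and the mid disc is untouched at (395,342).

```bash
python3 -c "
from rig import *
print(hand_in())"
```

```text
the job is handed in; nothing more can be done
None
```

The job is done and handed in at about 51 s of the 152 s allowed; the hand-in reported no verdict.

**What I did:**
- Put the jar and the tall tin upright on the side tray while the short tin stayed in its place.
- Stacked the thin and then the thick disc on the plate.
- Stood the short tin on the discs.
- Returned the tall tin and the jar to their places in the rack.

**Choice of discs:** I measured the pointer at about 106–108 mm. Thin and thick put the tin's rim at 108 mm, the nearest of the three combinations. The pointer line extended to the plate's axis passes through the tin's top centre in the side view.

**Last checks:**

| Item | Result |
|---|---|
| Short tin | within about 2.5 mm of the stand axis, upright |
| Tall tin | within about 1 mm of its start |
| Jar | by arm position within about 1 mm of its start |
| Mid disc | never touched, looks unmoved |
| Pointer | looks unmoved |
| Arm | clear of everything, gripper open |

**One disagreement:** fitting the jar's lid by brightness gave an apparent 4.7 mm shift. The lighting had changed (the fitted diameter went from 47 to 54 mm), and the side view shows the jar where it started to within about a pixel (2 mm). Either way it is inside the 15 mm limit.

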